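# Open the tablet easel and set up the recipe tablet

### The arm

A 7-joint arm with a two-finger parallel gripper is mounted at the origin on a cart in front of the work surface, level with it; the furniture and walls round the work are solid. World frame = base frame: x ahead of the robot, y to its left, z up, the work surface at z = 0. Lengths are in m, angles in rad, forces in N, time in s.
With the tool pointing down it reaches from about 0.4 to 0.85 m from the base axis. Payload 10.4 kg.
Tool frame: the origin (TCP) lies at the centre of the arm's flange, where the gripper is bolted on; the fingertips stand 173 mm ahead of it and the grasp point (between the pads) lies 155 mm ahead of it (manip.nose_length is the distance from the TCP to the fingertips, in m); z points along the fingers, x is the direction in which the jaws open and shut, and the axes are right-handed (so a half turn about z gives the same grasp; the last joint's range is limited). The gripper opens to 85 mm and grips with 20 to 120 N. Pads are 22 mm wide; open, the fingers measure 114 mm over their backs; the gripper's body (76 mm by 85 mm) begins 54 mm behind the grasp point. The pads swing forward as they close: fully open they stand 13 mm farther back than shut.
Start: joints at [-1.243, 0.332, -0.065, 1.46, 0.022, 1.35, -0.088], TCP at [0.215, 0.587, 0.405] pointing down, gripper open.
Joint ranges: [-2.6, 2.6], [-0.5, 2.12], [-1.47, 1.34], [0.16, 2.42], [-1.27, 4.41], [0.06, 2.06], [-2.6, 2.6]. Speed limits (rad/s): [2.22, 2.22, 2.79, 2.79, 3.14, 3.14, 3.14].

### API

Orientations are given as a unit quaternion [x, y, z, w].
In Python, from workcell import status, cams, order, manip gives the robot as it stands.
- The arm moves only by the tool servo_tool, never from a script. Its argument "motion" is a list that holds one entry, the list of rows, each a list of 6 numbers: the shift along the tool's x, y, z in units of 50 mm (1.0 is 50 mm), then the turn, a rotation vector about the tool's x, y, z in units of 5 degrees (1.0 is 5 degrees). In form: [[[x, y, z, ax, ay, az], ...]]. A call has 1 to 12 rows; each row shifts and turns the pose as measured when the row begins, along the tool's axes as they then stand; what a row does not reach is not made up. A row lasts 1/10 s, in which the tool goes at most 50 mm and 8.59 degrees, less where a joint would pass 70% of its speed; a pose out of reach is approached as far as the arm can. A call is refused whole if a number of a shift passes 1 or a number of a turn 1, either way. A call with a gripper value outside its range is refused whole. "jaw" is the closure in counts, from 0 (fully open) to 255 (shut), set as the call begins (left out, the last holds). The fingers move at their own pace and stop on an object; "force" is the grip in N (left out, the last holds). Time passes only in rows, so rows that do not move let the fingers close. It gives the time, the measured TCP pose, the force and the opening at its end, in the units of the state.
- status.get_obs(): the state, without advancing time (a new reading comes with each control period).
- cams.camera(name): name is "scene" or "top" or "wrist"; returns a dict with "color" (384x512x3 uint8, red, green, blue), "vertical_fov" (degrees; the focal length in pixels is half the picture's height over the tangent of half this angle, whatever the lens; pixels are square), "cx", "cy" (the principal point, pixels), "k1" (the pictures are not rectified: a ray, as slopes to the right and down, at radius r is drawn at 1 + k1 r^2 times it, then the intrinsics apply), "extrinsics" (4x4, takes a point from camera to world coordinates). Camera axes: x right, y down, z forward; pixel columns grow to the right and rows downward; lengths in m; the calibration is good to about 2 mm. A picture is of the moment at which its call begins. There is no depth.
- order.hand_in(): hands the job in, once; it reports no verdict.
The state is a dict: "clock": time; "joint_pos": joint angles; "joint_velocities": joint speeds; "tau": joint torques, N m; "position": TCP position; "ee_rot": TCP orientation; "ft_force": force on the tool from outside, world axes, zero at the start; "torque": the same for the moment, N m; "grip_width": opening from 0.0 (shut) to 1.0 (fully open).
Only numpy, scipy, OpenCV 4.12 (cv2) and the standard library are available. Lean on these libraries where they do the work, as an engineer would, in place of code of your own. Each camera call takes 0.05 s, during which the arm holds its last target.

### The job

Set up the recipe tablet so that the cook can read it. First swing the wooden leg behind the easel fully out to its stop, leaving the easel standing where it is; then lift the tablet out of its charging dock, set it gently in the middle of the easel's ledge, upright in landscape with the screen to the front, and let it lean back on the backrest. Last, swing both wire page holders inwards, right across the front of the tablet, and leave the other things on the worktop as they are.

Things in the scene. Friction and masses are not known exactly. Their poses are not given: they have to be found in the camera images.
- easel: Low easel of pale wood, loose, about 1 kg, folded at the start. Origin on the worktop near its middle; x points to the easel's back (away from the cook), y to the side where the leg's end sticks out, z up. Its ledge board is 200 mm wide in y, from x = -55 to +15 mm, top at z = 16 mm.
- easel_ledge (a point): Middle of the gap on the ledge in which the tablet is to stand, at the ledge's top; axes as the easel. The gap is 26 mm deep (its x -13 to +13 mm), from the lip in front (10 mm thick, top 13 mm above the ledge) to the foot of the backrest, and is open at its ends.
- backrest_foot (a point): Lower front edge of the backrest, in the middle, on the ledge; axes as the easel. The backrest is a wooden frame 150 mm wide, 10 mm thick, 85 mm long up its slope, leaning back 20 degrees (0.349 rad); its top edge is 96 mm above the worktop. A tablet flat on it, with its back lower edge here, has its centre 17 mm behind and 60 mm above this point.
- easel_leg (a joint): Folding leg behind the backrest, a wooden frame. 0 = folded flat behind the backrest, pointing to the easel's +y; grows as it swings backwards; stop at 1.50 rad, where it points straight back and its rubber foot is down at the worktop. Starts between 0 and 0.3. Stays where it is left, moves at about 1 N on its end post.
- leg_hinge (a point): Point on the leg's hinge line, near the ledge; axes as the easel. The line runs up the middle of the backrest's back, leaning back 20 degrees like it, so the leg's end comes down some 39 mm as it opens.
- leg_post (a point): Point on the leg's end post, 115 mm from the hinge line, 90 mm up along it; 94 mm above the worktop folded, 55 mm open. The post is a bar, 20 mm wide along the leg, 12 mm thick, reaching 50 mm below to 27 mm above this point. Folded, it sticks out past the +y edge of the backrest and can be pushed back from the front. z: up the post; y: out from the hinge; x: its way as it opens.
- holder_left (a joint): Page holder at the easel's +y end, a bent steel wire 6 mm thick turning in the lip. 0 = its arm points straight to the front (easel -x); grows as it swings inwards over the lip; 1.57 = along the lip, pointing to the other holder; stop at 1.95. Starts between 0 and 0.4. Stays where it is left; moves at about 1 N.
- holder_left_arm (a point): Point on that holder's level arm, 35 mm out from its upright pivot, 66 mm above the worktop. The pivot stands on the lip at easel x = -50, y = +88 mm; the arm runs from it to a rubber tip, 61 mm out and 10 mm thick. Site x points from here back to the pivot.
- holder_right (a joint): The same at the easel's -y end, a mirror image: 0 = pointing straight to the front, grows as it swings inwards, 1.57 = along the lip, stop at 1.95. Starts between 0 and 0.4.
- holder_right_arm (a point): Point on that holder's arm, as for the other; its pivot stands on the lip at easel x = -50, y = -88 mm.
- tablet_center (a point): Centre of the tablet: 190 mm wide (its y), 125 mm high (its z, up), 10 mm thick (its x, pointing out of the back; the screen side is -x), teal case, 0.27 to 0.47 kg. The light screen shows a recipe page. At the start it stands upright, landscape, in the dock's slot.
- tablet: The tablet as a whole; its origin is the same centre point, with the same axes.
- dock: White charging dock, fixed to the worktop, 74 x 136 mm. Origin on the worktop under its middle; the slot runs along its y, 13 mm wide, open upwards and at the ends, floor 12 mm above the worktop. The wall on the screen side (-x) is 36 mm high, the wall behind (+x) 52 mm.
- bowl: White bowl, 130 mm wide, 63 mm high, bystander. Origin at the underside.
- salt: Glass shaker with a grey cap, 44 mm wide, 90 mm high, bystander. Origin at the underside.
- pepper: A second shaker of the same shape, with white contents, bystander. Origin at the underside.
- tuna_tin: Flat tin, 86 mm wide, 40 mm high, bystander. Origin at the underside.
- spread: Jar with a dark brown lid, 77 mm wide, 102 mm high, bystander. Origin at the underside.

How it is judged:
On the way, in this order (a step that is already met when the one before it is completed fails the run):
1. the easel's leg is swung out to its stop (value of joint easel_leg above 1.42 rad and angle between easel's own z axis and vertical below 0.06 rad and distance of easel from where it was at the start of the episode below 0.06 m), for 0.2 s.
2. the tablet leans on the easel's backrest, standing on the ledge, screen to the front, and is let go (value of joint easel_leg above 1.42 rad and x of tablet_center in the frame of easel between -0.028 and 0.012 m and y of tablet_center in the frame of easel between -0.022 and 0.022 m and z of tablet_center in the frame of easel between 0.064 and 0.084 m and angle between tablet_center's own z axis and vertical below 0.65 rad and angle between tablet_center's own x axis and vertical above 1.75 rad and angle between the y axis of tablet_center and the y axis of easel, either way round below 0.12 rad and contact force between the fingers and tablet below 0.3 N), for 0.3 s.
3. both page holders are swung in, in front of the tablet (value of joint each of holder_left, holder_right above 1.4 rad), for 0.2 s.
At the end, for the whole second after the job is handed in: Leg out (joint over 1.42); tablet at rest on the ledge, centre within 22 mm of the middle and 64 to 84 mm up, parallel to the ledge within 0.12 rad, leaning back at most 0.65 rad, screen to the front; both holders over 1.4 rad; easel level, at rest, within 60 mm of its start (all of step 1 and all of step 3 and x of tablet_center in the frame of easel between -0.028 and 0.012 m and y of tablet_center in the frame of easel between -0.022 and 0.022 m and z of tablet_center in the frame of easel between 0.064 and 0.084 m and angle between tablet_center's own z axis and vertical below 0.65 rad and angle between tablet_center's own x axis and vertical above 1.75 rad and angle between the y axis of tablet_center and the y axis of easel, either way round below 0.12 rad and linear speed of each of tablet, easel below 0.02 m/s); the robot touches nothing.
It fails at once if the easel is tipped (angle between easel's own z axis and vertical above 0.3 rad).
It fails at once if the tablet is dropped or knocked off (contact force between the fingers and tablet below 0.1 N and linear speed of tablet above 0.45 m/s).
It fails at once if a bystander is pushed more than 25 mm away (distance of any of bowl, salt, pepper, tuna_tin, spread from where it was at the start of the episode above 0.025 m).
It also fails if it takes over 69 s, if anything falls off the work surface, if the arm or the gripper's body presses on something with over 40 N, if the wrist force passes 120 N, or if a joint passes its speed limit or range.

## Working session

There is one attempt and no reset: what is moved stays moved. The work goes in short steps, Python scripts to look and compute and a tool call to move; the robot and the scene stay as the last step left them, time stands still between calls to the robot, and variables do not carry over. Pictures are saved under pics/ and viewed, and the job is handed in when it is done.

Besides the shell and the picture viewer there is one more tool, called as name([rows], argument=value, ...), one row to a line, values as JSON. servo_tool: Moves the arm, as the interface text tells. Its arguments: {"type":"object","properties":{"motion":{"type":"array","items":{"type":"array","items":{"type":"array","items":{"type":"number"}}}},"jaw":{"type":"number"},"force":{"type":"number"}},"required":["motion"]}

```bash
mkdir -p pics; ls
python3 - <<'E'
from workcell import status, cams, order, manip
import cv2
for n in ("scene","top","wrist"):
    c=cams.camera(n); cv2.imwrite(f"pics/{n}0.png",c["color"][:,:,::-1])
    print(n,c["vertical_fov"],c["cx"],c["cy"],c["k1"],c["extrinsics"])
print(status.get_obs()); print(dir(manip))
E
```

```text
pics
scene 46.208915228163875 264.58872605718744 191.92288604037088 -0.02759704604850291 [[ 0.61596953 -0.40511175  0.67562268 -0.36772501]
 [-0.78776596 -0.31402413  0.52991852 -0.7841223 ]
 [-0.0025144  -0.85864621 -0.51256254  0.82575076]
 [ 0.          0.          0.          1.        ]]
top 56.80468053582268 256.47345617988145 191.66859452455523 -0.09894853618782075 [[-7.37810837e-03 -9.90389888e-01  1.38106600e-01  4.60776061e-01]
 [-9.99972775e-01  7.29136994e-03 -1.13396779e-03 -8.50083149e-03]
 [ 1.16083923e-04 -1.38111206e-01 -9.90416721e-01  1.09793589e+00]
 [ 0.00000000e+00  0.00000000e+00  0.00000000e+00  1.00000000e+00]]
wrist 59.72015730021328 253.06995140596788 187.76437805738317 -0.09922173117335209 [[ 0.34334644  0.90519054  0.25048614  0.15092882]
 [ 0.93920775 -0.33050592 -0.09303031  0.60908902]
 [-0.001423    0.26720015 -0.96364     0.3724023 ]
 [ 0.          0.          0.          1.        ]]
{'clock': 0.15, 'joint_pos': array([-1.24259928,  0.33267807, -0.0646737 ,  1.46069218,  0.0216284 ,
        1.34990303, -0.08848678]), 'joint_velocities': array([-7.93
[... 251 characters left out ...]
138815e-06]), 'position': array([0.21475854, 0.58685088, 0.40415578]), 'ee_rot': array([ 8.19645167e-01,  5.72871327e-01, -3.80206703e-04,  3.13017353e-04]), 'ft_force': array([-0.30137648,  0.37043347,  0.78099423]), 'torque': array([-0.01708077,  0.01212674, -0.02672084]), 'grip_width': 0.9982070845046781}
['MotionError', '__class__', '__delattr__', '__dict__', '__dir__', '__doc__', '__eq__', '__format__', '__ge__', '__getattribute__', '__getstate__', '__gt__', '__hash__', '__init__', '__init_subclass__', '__le__', '__lt__', '__module__', '__ne__', '__new__', '__reduce__', '__reduce_ex__', '__repr__', '__setattr__', '__sizeof__', '__str__', '__subclasshook__', '__weakref__', 'nose_length']
```

View pics/scene0.png

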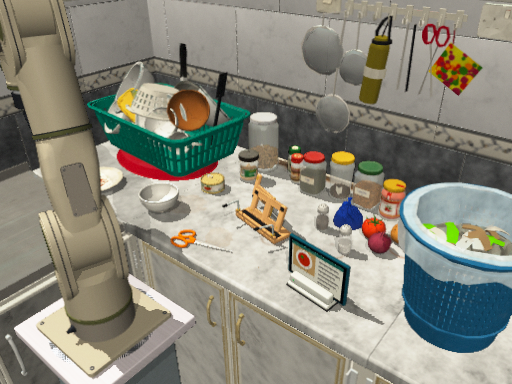

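View pics/top0.png

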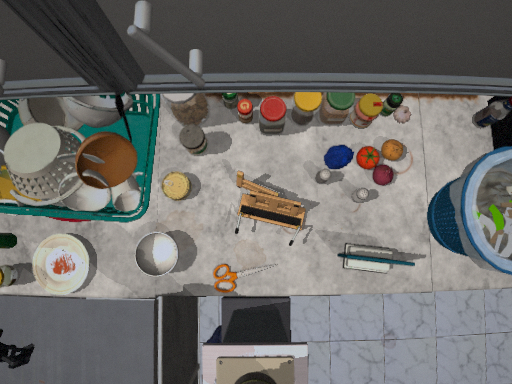

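View pics/wrist0.png

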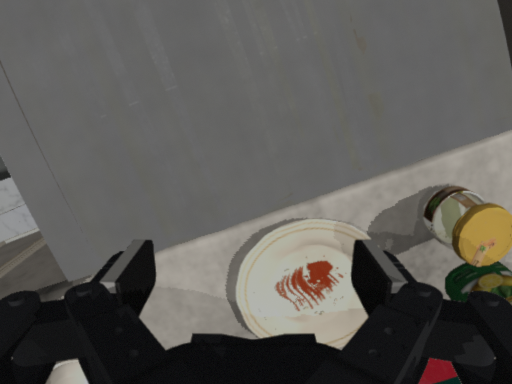

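The scene view shows the folded easel at about (263,212), with the dock and tablet at about (318,270). In the top view the easel is near (271,210) with its leg to the upper left, and the tablet is at (376,260). The salt and pepper shakers are at (323,176) and (361,195), behind and between them.

```bash
cat > h.py <<'E'
import numpy as np, cv2
from workcell import status, cams, order, manip
from scipy.spatial.transform import Rotation as R
class Cam:
    def __init__(s,n):
        c=cams.camera(n); s.img=c["color"][:,:,::-1].copy(); f=192/np.tan(np.radians(c["vertical_fov"]/2))
        s.K=np.array([[f,0,c["cx"]],[0,f,c["cy"]],[0,0,1]]); s.d=np.array([c["k1"],0,0,0.]); s.E=np.array(c["extrinsics"]); s.n=n
    def ray(s,u,v):
        p=cv2.undistortPoints(np.array([[[u,v]]],float),s.K,s.d)[0,0]
        return s.E[:3,3], s.E[:3,:3]@np.array([p[0],p[1],1])
    def plane(s,u,v,z):
        o,d=s.ray(u,v); return o+d*(z-o[2])/d[2]
    def proj(s,P):
        q=np.linalg.inv(s.E); P=np.atleast_2d(P).astype(float)
        return cv2.projectPoints(P,cv2.Rodrigues(q[:3,:3])[0],q[:3,3],s.K,s.d)[0][:,0]
    def crop(s,u0,v0,u1,v1,k,name,pts=None):
        im=cv2.resize(s.img[v0:v1,u0:u1],None,fx=k,fy=k,interpolation=cv2.INTER_CUBIC)
        for p in ([] if pts is None else s.proj(pts)):
            cv2.circle(im,(int((p[0]-u0+.5)*k),int((p[1]-v0+.5)*k)),3,(255,0,255),-1)
        for t in range(0,u1-u0,10):
            cv2.putText(im,str(u0+t),(t*k,8),0,.3,(0,0,255),1); cv2.line(im,(t*k,10),(t*k,14),(0,0,255),1)
        for t in range(10,v1-v0,10):
            cv2.putText(im,str(v0+t),(0,t*k+3),0,.3,(0,0,255),1)
        cv2.imwrite("pics/"+name+".png",im)
def tri(rays):
    A=0;b=0
    for o,d in rays:
        d=d/np.linalg.norm(d);M=np.eye(3)-np.outer(d,d);A=A+M;b=b+M@o
    return np.linalg.solve(A,b)
def st():
    o=status.get_obs(); return o
E
python3 - <<'E'
from h import *
t=Cam("top"); s=Cam("scene")
t.crop(220,160,320,250,8,"te"); t.crop(325,160,425,280,5,"td"); s.crop(215,165,305,250,8,"se"); s.crop(275,190,365,315,5,"sd")
E
```

```text
(no output)
```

View pics/te.png

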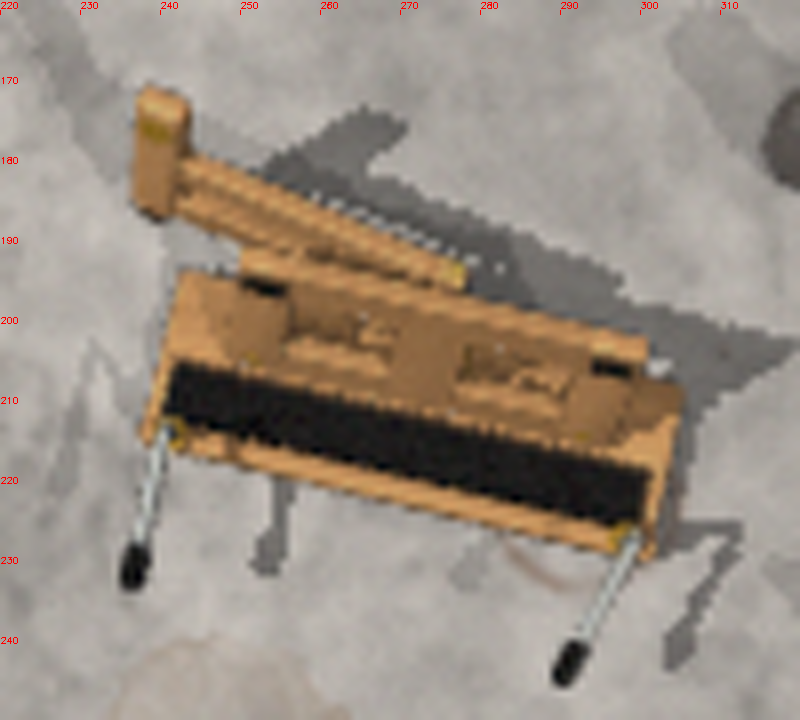

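View pics/td.png

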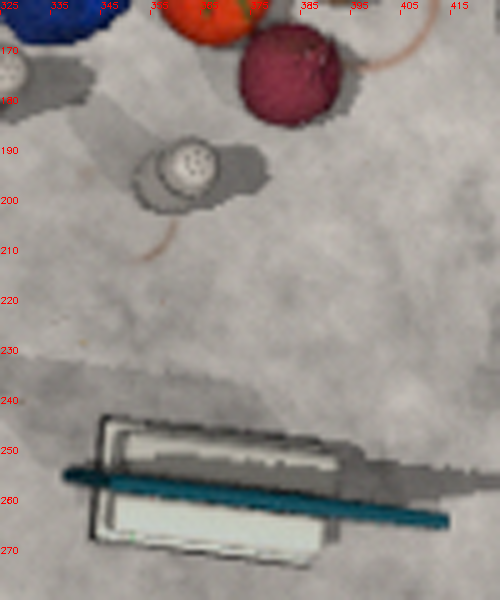

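View pics/se.png

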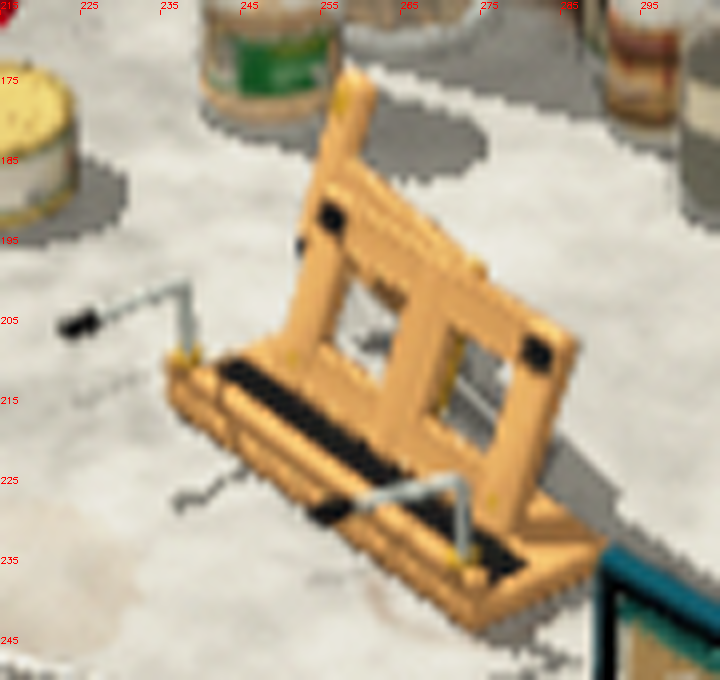

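View pics/sd.png

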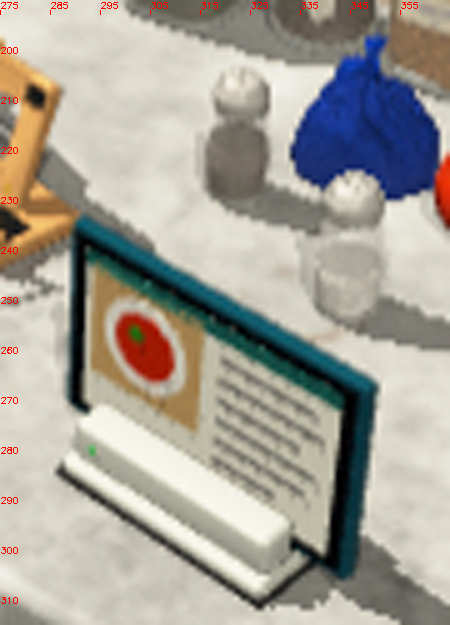

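Run:
```python
from h import *
t=Cam("top"); s=Cam("scene")
bl=t.plane(242.3,194.2,.016);br=t.plane(304.8,208.3,.016);fl=t.plane(237.5,214.5,.029);fr=t.plane(301.3,229.3,.029)
for p in(bl,br,fl,fr):print(p.round(4))
print(np.linalg.norm(bl-br),np.linalg.norm(fl-fr))
y=(bl-br+fl-fr)[:2];y/=np.linalg.norm(y);x=np.array([y[1],-y[0]])
o=((fl+fr)/2)[:2]+.055*x; o2=((bl+br)/2)[:2]-.015*x
print("yaw",np.arctan2(x[1],x[0]),o,o2)
o=(o+o2)/2
def E(px,py,pz): return [*(o+px*x+py*y),pz]
P=[E(-.055,.1,.029),E(-.055,-.1,.029),E(.015,.1,.016),E(.015,-.1,.016),E(-.05,.088,.066),E(-.05,-.088,.066),E(.017,.075,.093),E(.017,-.075,.093),E(-.019,.0,.016)]
t.crop(220,160,320,250,7,"te2",P); s.crop(215,165,305,250,7,"se2",P)
# scene tablet corners: top-left,top-right front, & top view
print("tab L",tri([t.ray(337.5,254.8),s.ray(291.5,234.5)]),"tab R",tri([t.ray(414.3,264),s.ray(348.5,266.5)]))
a=t.plane(337.3,254.8,.137);b=t.plane(414.5,264.2,.137);print(a,b,np.linalg.norm(a-b),(a+b)/2)
y=(a-b)/np.linalg.norm(a-b);print("tab yaw",np.arctan2(-y[0],y[1]))
np.save("eas.npy",[*o,np.arctan2(x[1],x[0])])
```

```text
[0.6041 0.0339 0.016 ]
[ 0.5591 -0.1574  0.016 ]
[0.5408 0.048  0.029 ]
[ 0.4947 -0.1435  0.029 ]
0.19648771500102688 0.19695540454079263
yaw -0.23345813534083926 [ 0.57124965 -0.06048775] [ 0.56702155 -0.05827633]
tab L [ 0.42724395 -0.23817473  0.1183508 ] tab R [ 0.39243823 -0.43724726  0.13736173]
[ 0.42180167 -0.22563782  0.137     ] [ 0.39218662 -0.43844265  0.137     ] 0.21485564372952004 [ 0.40699415 -0.33204024  0.137     ]
tab yaw -0.1382772123641535
```

View pics/te2.png

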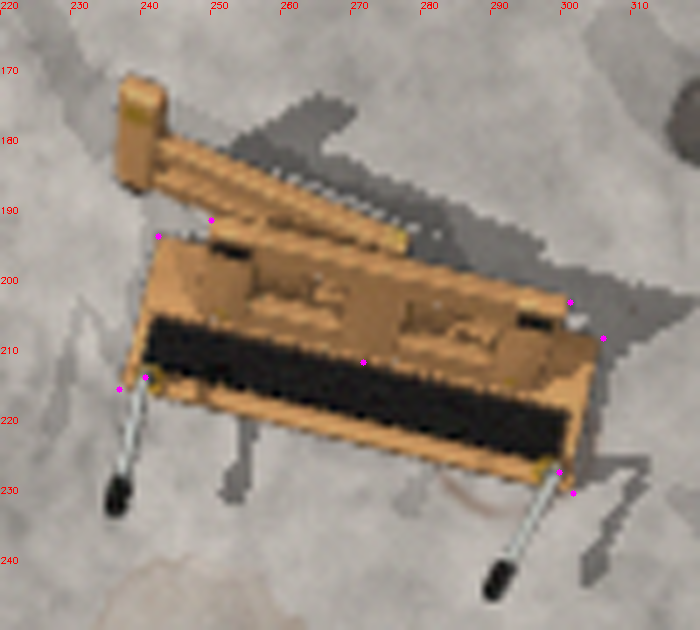

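View pics/se2.png

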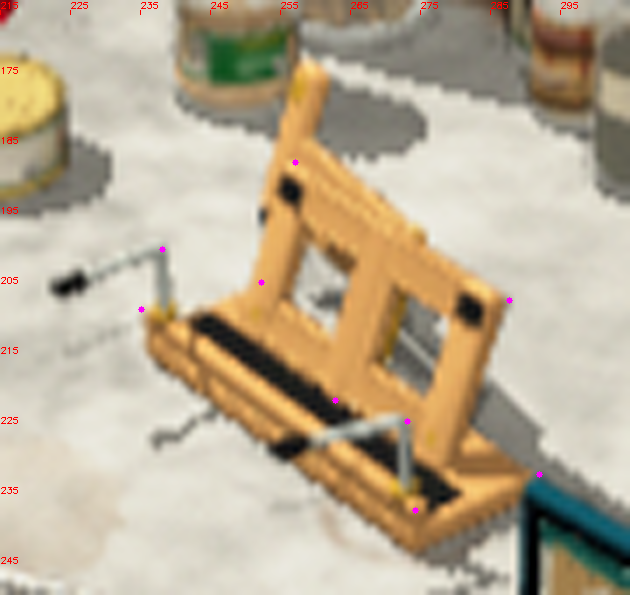

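Run:
```python
from h import *
t=Cam("top"); s=Cam("scene")
a=t.plane(337.6,254.8,.012);b=t.plane(414.5,264.2,.137);c=s.plane(291.5,234.5,.137);d=s.plane(349.5,266.5,.137)
print(a,b,c,d,np.linalg.norm(a-b),np.linalg.norm(c-b))
y=(a-b)[:2];y/=np.linalg.norm(y);yaw=np.arctan2(-y[0],y[1]);print(yaw)
x=np.array([y[1],-y[0]]);o=b[:2]+.095*y
for k in range(2):
  def E(px,py,pz): return [*(o+px*x+py*y),pz]
  P=[E(i,j,k) for i in(-.005,.005) for j in(-.095,.095) for k in(.012,.137)]
t.crop(325,200,425,280,6,"td2",P); s.crop(275,190,365,315,5,"sd2",P); print(o)
for n,u,v,z in(("pepper",361,192.5,.09),("salt",323,175.5,.09)): print(n,t.plane(u,v,z))
```

```text
[ 0.41671751 -0.25480433  0.012     ] [ 0.39218662 -0.43844265  0.137     ] [ 0.41396902 -0.25875215  0.137     ] [ 0.39374862 -0.43857956  0.137     ] 0.22349451403607906 0.18100593477639101
-0.13279645006599655
[ 0.40476524 -0.34427908]
pepper [ 0.59667475 -0.31177455  0.09      ]
salt [ 0.64717392 -0.20261999  0.09      ]
```

View pics/td2.png

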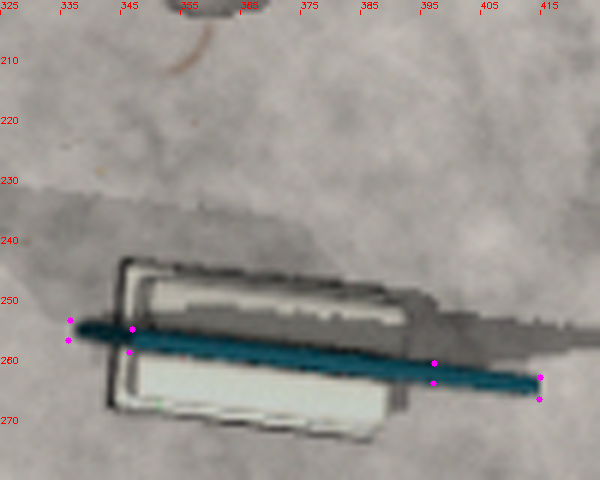

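View pics/sd2.png

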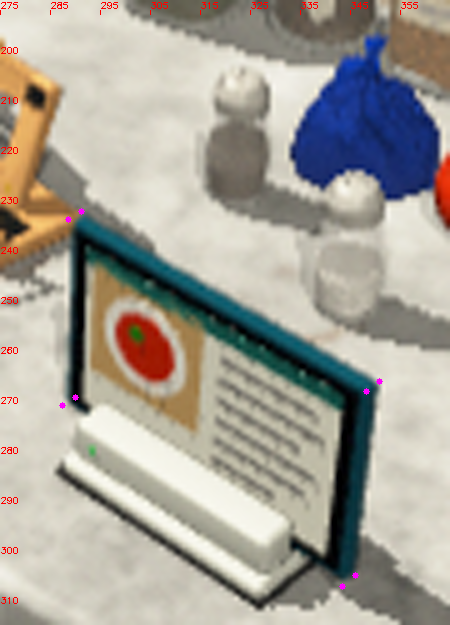

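```bash
cat >> h.py <<'E'
eo=np.load("eas.npy")
ex=np.array([np.cos(eo[2]),np.sin(eo[2]),0]);ey=np.array([-ex[1],ex[0],0]);ez=np.array([0,0,1.])
E0=np.array([eo[0],eo[1],0])
def EW(p): return E0+p[0]*ex+p[1]*ey+p[2]*ez
ax=np.array([np.sin(.349),0,np.cos(.349)])
Hh=np.array([-.003,0,.0094])
def post(q,r=.115,h=.09,n=0):
    b=np.array([np.cos(.349),0,-np.sin(.349)]);d=np.cos(q)*np.array([0,1,0])+np.sin(q)*b
    t=-np.sin(q)*np.array([0,1,0])+np.cos(q)*b
    return EW(Hh+h*ax+r*d+n*t)
def rel(P,yh=None,Rm=None):
    """target TCP pose -> shift (units) & turn (units) in current tool axes"""
    o=status.get_obs();R0=R.from_quat(o["ee_rot"])
    if Rm is None:
        z=np.array([0,0,-1.]);y=np.array([np.cos(yh),np.sin(yh),0]);Rm=np.column_stack([np.cross(y,z),y,z])
    t=R0.inv().apply(np.array(P)-o["position"])/.05
    w=(R0.inv()*R.from_matrix(Rm)).as_rotvec()*180/np.pi/5
    print("shift",t.round(2),"turn",w.round(2)); return t,w
E
python3 - <<'E'
from h import *
t=Cam("top"); s=Cam("scene")
for q in(.0,.1,.2,.3):
    print(q,[t.proj(post(q,h=h,r=r)).round(1).tolist() for h,r in((.117,.125),(.117,.105),(.04,.125))],[s.proj(post(q,h=h,r=.115)).round(1).tolist() for h in(.117,.04)])
E
```

```text
0.0 [[[233.8, 178.8]], [[240.7, 180.4]], [[233.2, 191.5]]] [[[254.0, 174.1]], [[248.0, 195.6]]]
0.1 [[[235.0, 175.1]], [[241.8, 177.3]], [[234.4, 187.9]]] [[[256.7, 174.3]], [[250.7, 195.6]]]
0.2 [[[236.7, 171.6]], [[243.1, 174.3]], [[236.0, 184.6]]] [[[259.6, 174.5]], [[253.6, 195.8]]]
0.3 [[[238.8, 168.3]], [[244.9, 171.5]], [[238.0, 181.4]]] [[[262.6, 174.9]], [[256.6, 196.1]]]
```

```bash
cat >> h.py <<'E'
def hz(q,z,r): return (z-.0094+r*np.sin(q)*np.sin(.349))/np.cos(.349)
def fing(q,off,z=.058,r=.112):
    p=post(q,r=r,h=hz(q,z,r)); hd=eo[2]-q
    p=p+off*np.array([np.cos(hd),np.sin(hd),0]); p[2]=z-.003+.173
    return p,hd
E
python3 - <<'E'
from h import *
for q,o in((.2,-.038),(.2,-.017),(.5,-.017),(.8,-.017),(1.1,-.017),(1.4,-.017),(1.5,-.017)):
    p,h=fing(q,o);print(q,p.round(4),h)
p,h=fing(.2,-.038);p[2]=.40
print(st()["position"]);rel(p,h)
E
```

```text
0.2 [0.5974 0.0545 0.228 ] -0.43345813534083927
0.2 [0.6164 0.0457 0.228 ] -0.43345813534083927
0.5 [0.6491 0.031  0.228 ] -0.7334581353408393
0.8 [0.676 0.008 0.228] -1.0334581353408394
1.1 [ 0.6945 -0.0214  0.228 ] -1.3334581353408392
1.4 [ 0.7032 -0.0545  0.228 ] -1.633458135340839
1.5 [ 0.7037 -0.0658  0.228 ] -1.7334581353408391
[0.21474615 0.58694957 0.40471154]
shift [-7.37 10.85  0.09] turn [-0.   -0.    0.95]
```

servo_tool([
  [[-0.6,0.9,0,0,0,0.1],[-0.6,0.9,0,0,0,0.1],[-0.6,0.9,0,0,0,0.1],[-0.6,0.9,0,0,0,0.1],[-0.6,0.9,0,0,0,0.1],[-0.6,0.9,0,0,0,0.1],[-0.6,0.9,0,0,0,0.1],[-0.6,0.9,0,0,0,0.1],[-0.6,0.9,0,0,0,0.1],[-0.6,0.9,0,0,0,0]],
], jaw=255, force=40)

```text
clock: 1.55
position: [0.4942, 0.1717, 0.4037]
ee_rot: [0.839, 0.545, 0.001, -0.002]
ft_force: [0.4, 0.6, -1.6]
grip_width: 0.0
```

Run:
```python
from h import *
p,h=fing(.2,-.038);p[2]=.40
print(st()["position"],st()["clock"],st()["joint_pos"].round(2),st()["ft_force"]);rel(p,h)
```

```text
[0.49417574 0.17172358 0.40365974] 1.55 [-0.69  0.1   0.29  1.75 -0.04  1.3   0.76] [ 0.39431876  0.56560863 -1.64670324]
shift [-1.3   2.84  0.06] turn [-0.03 -0.06  0.17]
```

servo_tool([
  [[-0.44,0.9,0,0,0,0.2],[-0.44,0.9,0,0,0,0],[-0.44,0.9,0,0,0,0],[0,0.1,0.8,0,0,0],[0,0,0.8,0,0,0]],
])

```text
clock: 2.05
position: [0.5973, 0.0447, 0.3282]
ee_rot: [0.846, 0.533, 0.008, 0.002]
ft_force: [-0.7, 1.0, -0.9]
grip_width: 0.004
```

Run:
```python
from h import *
p,h=fing(.2,-.038)
print(st()["position"],st()["clock"],st()["joint_pos"].round(2),st()["ft_force"]);rel(p,h)
s=Cam("scene");s.crop(180,120,320,260,5,"s1");t=Cam("top");t.crop(200,130,330,260,5,"t1")
```

```text
[0.59731616 0.04473585 0.32822701] 2.05 [-0.48  0.33  0.4   1.66 -0.15  1.16  1.08] [-0.71533933  0.99593935 -0.90151701]
shift [ 0.15 -0.11  2.01] turn [ 0.13 -0.13 -0.15]
```

View pics/s1.png

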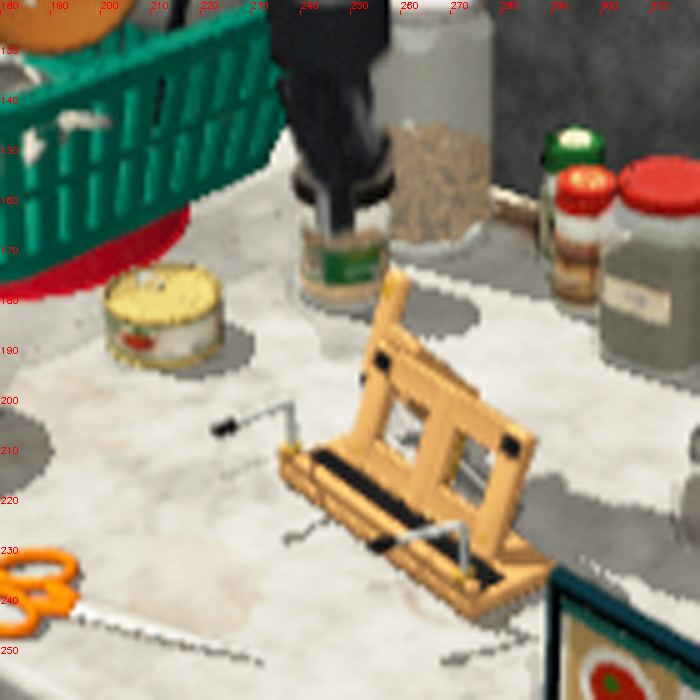

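View pics/t1.png

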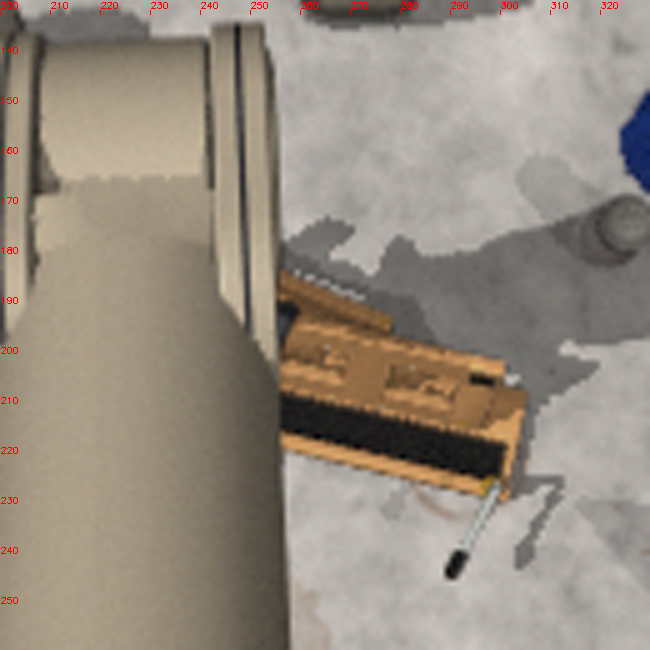

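The fingers hang left of the easel, at about (248,160) to (265,200) in the scene view. The easel has not moved. I'll descend in front of the post.

servo_tool([
  [[0.1,-0.1,0.5,0.1,-0.1,-0.1],[0.05,0,0.5,0,0,0],[0,0,0.5,0,0,0],[0,0,0.45,0,0,0]],
])

```text
clock: 2.55
position: [0.5964, 0.0572, 0.2341]
ee_rot: [0.843, 0.538, 0.002, -0.0]
ft_force: [0.0, -0.2, -1.1]
grip_width: -0.004
```

Run:
```python
from h import *
p,h=fing(.2,-.038)
print(st()["position"],st()["clock"],st()["ft_force"]);rel(p,h)
s=Cam("scene");s.crop(210,150,290,250,6,"s2");w=Cam("wrist");cv2.imwrite("pics/w2.png",w.img)
```

```text
[0.59635193 0.05719187 0.23408893] 2.55 [ 0.04238935 -0.22068079 -1.06422424]
shift [-0.04  0.04  0.12] turn [ 0.02 -0.05 -0.01]
```

View pics/s2.png

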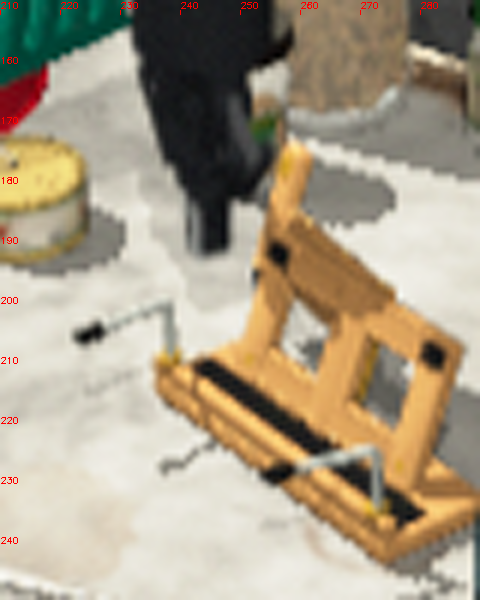

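View pics/w2.png

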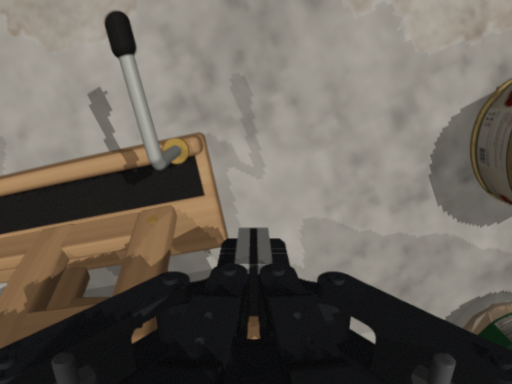

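Run:
```python
from h import *
q=.2
while q<1.5:
    p,h=fing(q,-.017);p2,_=fing(q+.087,-.017);d=(p2-p)/.05
    y=np.array([np.cos(h),np.sin(h),0]);x=np.cross(y,[0,0,-1.]);print(round(q,2),(d@x).round(3),(d@y).round(3));q+=.174
```

```text
0.2 0.023 0.208
0.37 0.025 0.207
0.55 0.026 0.205
0.72 0.027 0.203
0.9 0.027 0.201
1.07 0.026 0.199
1.24 0.024 0.197
1.42 0.022 0.196
```

servo_tool([
  [[0,0.2,0.1,0,0,0],[0,0.2,0,0,0,0.2],[0.02,0.2,0,0,0,1],[0.02,0.2,0,0,0,1],[0.02,0.2,0,0,0,1],[0.02,0.2,0,0,0,1],[0.02,0.2,0,0,0,1]],
])

```text
clock: 3.35
position: [0.6652, 0.0231, 0.2397]
ee_rot: [0.945, 0.327, 0.006, -0.001]
ft_force: [-0.8, 1.4, -0.6]
grip_width: -0.001
```

Run:
```python
from h import *
print(st()["position"],st()["clock"],st()["ft_force"],st()["joint_pos"].round(2))
for q in(.5,.6,.7): rel(*fing(q,-.017))
s=Cam("scene");s.crop(210,150,290,250,6,"s3");t=Cam("top");t.crop(200,130,330,260,5,"t3")
```

```text
[0.66518501 0.02310436 0.23972767] 3.35 [-0.82499732  1.39654451 -0.56226649] [-0.44  0.58  0.47  1.55 -0.29  1.07  0.76]
shift [-0.16 -0.32  0.23] turn [ 0.03 -0.15 -1.96]
shift [-0.09 -0.1   0.23] turn [ 0.03 -0.15 -0.81]
shift [-0.04  0.14  0.23] turn [ 0.02 -0.15  0.33]
```

View pics/s3.png

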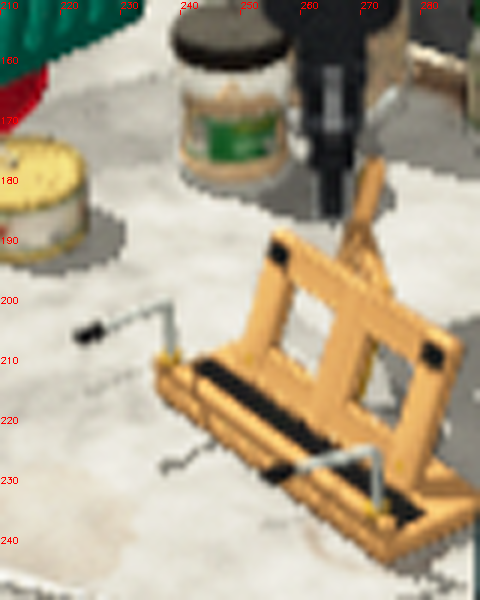

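View pics/t3.png

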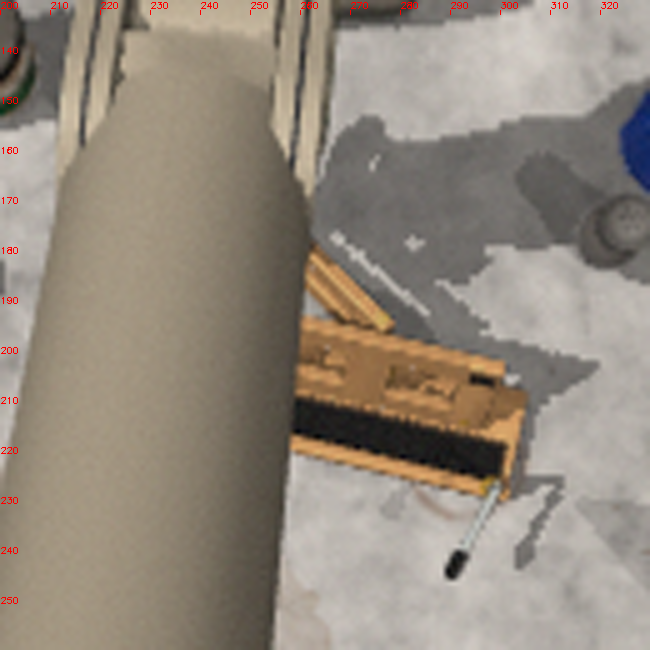

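The leg is now about 0.65 rad out and the easel hasn't moved, so I'll keep going.

servo_tool([
  [[0,0.16,0.1,0,-0.1,0.5],[0.02,0.2,0.1,0,0,1],[0.02,0.2,0.1,0,0,1],[0.02,0.2,0.05,0,0,1],[0.02,0.2,0.05,0,0,1],[0.02,0.2,0.05,0,0,1],[0.02,0.2,0,0,0,1]],
])

```text
clock: 4.15
position: [0.7031, -0.0337, 0.2236]
ee_rot: [0.999, 0.052, 0.006, -0.002]
ft_force: [-0.4, 0.5, -0.1]
grip_width: -0.0
```

Run:
```python
from h import *
print(st()["position"],st()["clock"],st()["ft_force"],st()["joint_pos"].round(2))
for q in(1.1,1.2,1.3,1.4,1.5): print(q);rel(*fing(q,-.017))
s=Cam("scene");s.crop(210,150,290,250,6,"s4");t=Cam("top");t.crop(200,130,330,260,5,"t4")
```

```text
[ 0.70305241 -0.03374887  0.22358094] 4.15 [-0.40403475  0.52037253 -0.11804588] [-0.4   0.7   0.58  1.44 -0.41  1.11  0.35]
1.1
shift [-0.14 -0.26 -0.09] turn [-0.04 -0.13 -1.54]
1.2
shift [-0.09 -0.04 -0.09] turn [-0.05 -0.13 -0.39]
1.3
shift [-0.05  0.18 -0.09] turn [-0.05 -0.13  0.76]
1.4
shift [-0.04  0.41 -0.09] turn [-0.06 -0.13  1.9 ]
1.5
shift [-0.05  0.64 -0.09] turn [-0.07 -0.12  3.05]
```

View pics/s4.png

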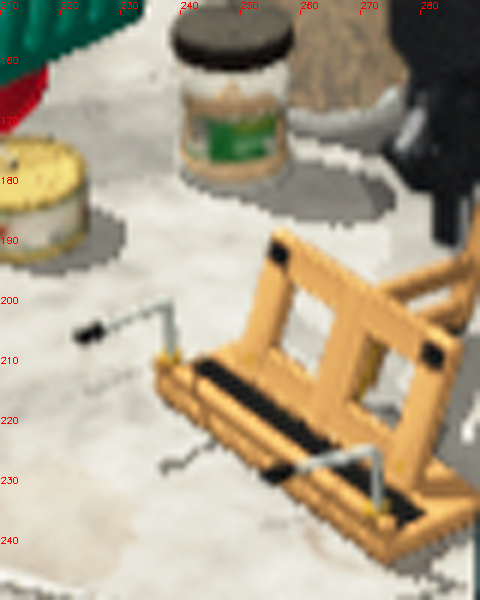

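View pics/t4.png

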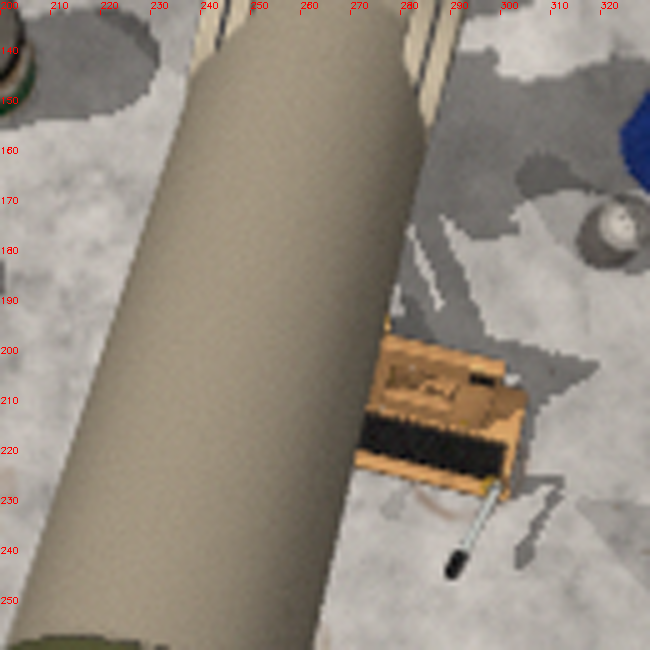

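servo_tool([
  [[0,0.2,0,0,-0.1,1],[0,0.2,0,0,0,1],[0,0.16,0,0,0,0.8],[0,0.1,0,0,0,0]],
])

```text
clock: 4.65
position: [0.7041, -0.0644, 0.2259]
ee_rot: [0.998, -0.064, 0.002, -0.004]
ft_force: [0.4, 0.8, -0.4]
grip_width: 0.001
```

Run:
```python
from h import *
print(st()["position"],st()["clock"],st()["ft_force"],st()["joint_pos"].round(2))
for q in(1.4,1.5): print(q);rel(*fing(q,-.017))
s=Cam("scene");s.crop(210,150,330,250,6,"s5")
```

```text
[ 0.70406289 -0.06441012  0.22593158] 4.65 [ 0.43686743  0.80742123 -0.43574869] [-0.39  0.72  0.63  1.43 -0.45  1.13  0.19]
1.4
shift [-0.04 -0.2  -0.04] turn [-0.09 -0.05 -0.75]
1.5
shift [-0.    0.03 -0.04] turn [-0.09 -0.05  0.4 ]
```

View pics/s5.png

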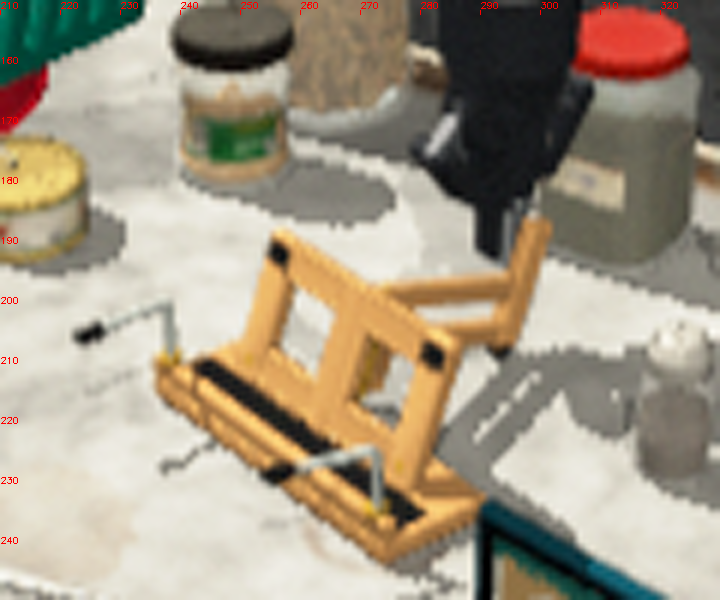

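servo_tool([
  [[0,0.1,0,0,0,0.3],[0,0.1,0,0,0,0]],
])

```text
clock: 4.9
position: [0.7028, -0.0734, 0.2262]
ee_rot: [0.997, -0.073, 0.002, -0.004]
ft_force: [-0.3, 2.7, -0.4]
grip_width: -0.004
```

servo_tool([
  [[0,0.1,0,0,0,0]],
])

```text
clock: 5.0
position: [0.702, -0.078, 0.2262]
ee_rot: [0.997, -0.072, 0.002, -0.005]
ft_force: [0.4, 2.0, -0.0]
grip_width: 0.001
```

Run:
```python
from h import *
print(st()["ft_force"])
for q in(1.5,): print(q);rel(*fing(q,-.017))
s=Cam("scene");s.crop(210,150,330,250,6,"s6",[EW((-.05,.088,.066)),EW((-.05,-.088,.066)),EW((.015,-.1,.016)),post(1.5,h=.117),post(1.5,h=.04)])
```

```text
[ 0.38606471  2.04388519 -0.00854623]
1.5
shift [-0.   -0.25 -0.03] turn [-0.12 -0.05  0.21]
```

View pics/s6.png

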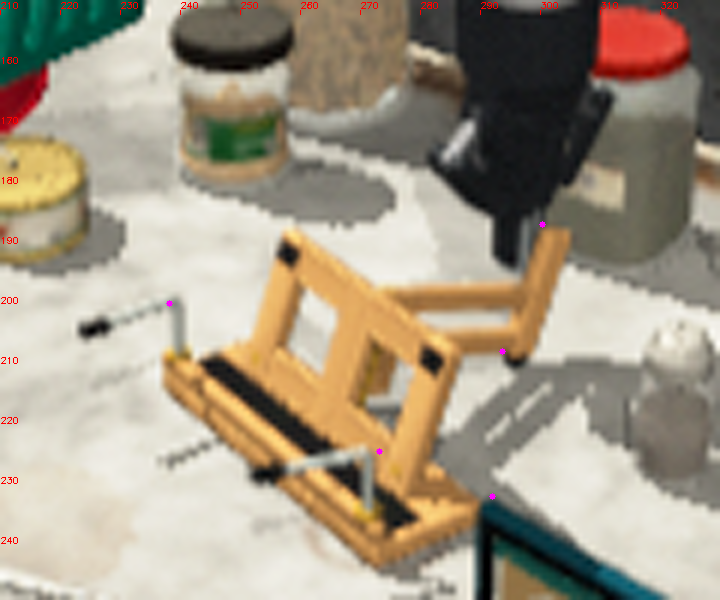

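servo_tool([
  [[0,-0.4,0,0,0,0],[0,-0.5,0,0,0,0],[0,-0.2,-0.8,0,0,0],[0,0,-0.9,0,0,0],[0,0,-0.9,0,0,0],[0,0,-0.6,0,0,0]],
], jaw=0)

```text
clock: 5.65
position: [0.709, -0.0164, 0.3864]
ee_rot: [0.998, -0.07, -0.002, -0.003]
ft_force: [0.5, -0.2, -0.2]
grip_width: 0.994
```

Run:
```python
from h import *
print(st()["position"],st()["clock"],st()["joint_pos"].round(2))
rel([.404,-.347,.38],-1.695)
s=Cam("scene");s.crop(210,150,330,250,6,"s7",[EW((-.05,.088,.066)),EW((-.05,-.088,.066)),EW((.015,-.1,.016)),post(1.5,h=.117),post(1.5,h=.04)])
```

```text
[ 0.70896241 -0.01641539  0.38642209] 5.65 [-0.47  0.61  0.69  1.25 -0.38  1.41  0.05]
shift [-5.11  7.4   0.11] turn [-0.07  0.06 -0.19]
```

View pics/s7.png

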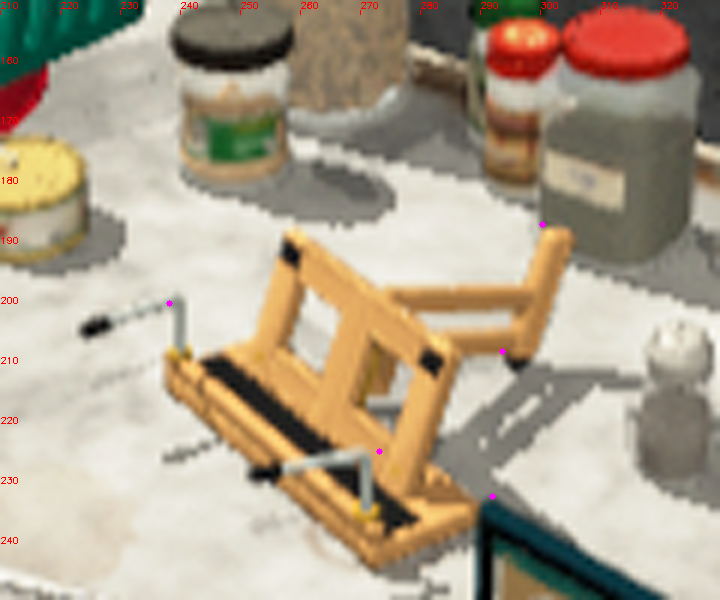

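The leg is out at its stop, with the post at about (298,210) in the scene view, and the easel turned only slightly. Next is the tablet.

servo_tool([
  [[-0.57,0.82,0,0,0,0],[-0.57,0.82,0,0,0,0],[-0.57,0.82,0,0,0,0],[-0.57,0.82,0,0,0,0],[-0.57,0.82,0,0,0,0],[-0.57,0.82,0,0,0,0],[-0.57,0.82,0,0,0,0],[-0.57,0.82,0,0,0,0],[-0.4,0.6,0,0,0,0]],
])

```text
clock: 6.6
position: [0.4161, -0.3323, 0.388]
ee_rot: [0.998, -0.058, 0.005, -0.004]
ft_force: [0.5, 0.1, 0.8]
grip_width: 0.997
```

Run:
```python
from h import *
print(st()["position"],st()["clock"],st()["joint_pos"].round(2))
rel([.404,-.347,.36],-1.695)
s=Cam("scene");s.crop(250,130,370,310,4,"s8");w=Cam("wrist");cv2.imwrite("pics/w8.png",w.img);t=Cam("top");t.crop(220,140,320,250,7,"t8")
```

```text
[ 0.41609978 -0.33228446  0.38800427] 6.6 [-0.22  0.17  0.91  1.77 -0.16  1.27  0.62]
shift [-0.21  0.33  0.56] turn [-0.11 -0.11  0.1 ]
```

View pics/s8.png

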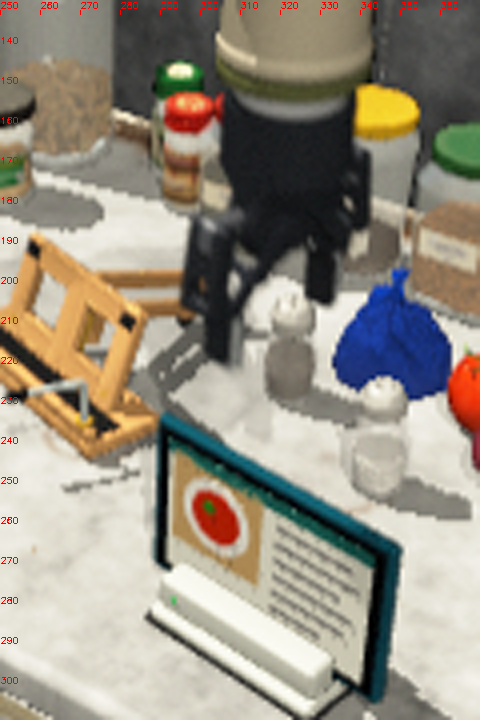

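View pics/w8.png

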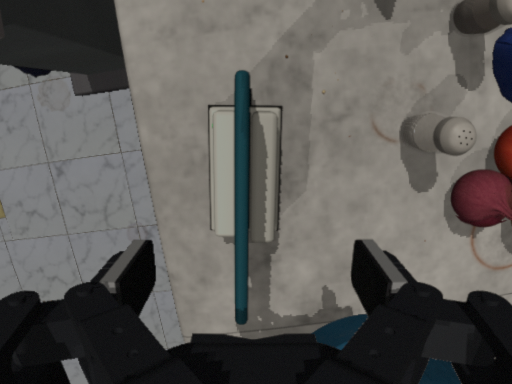

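View pics/t8.png

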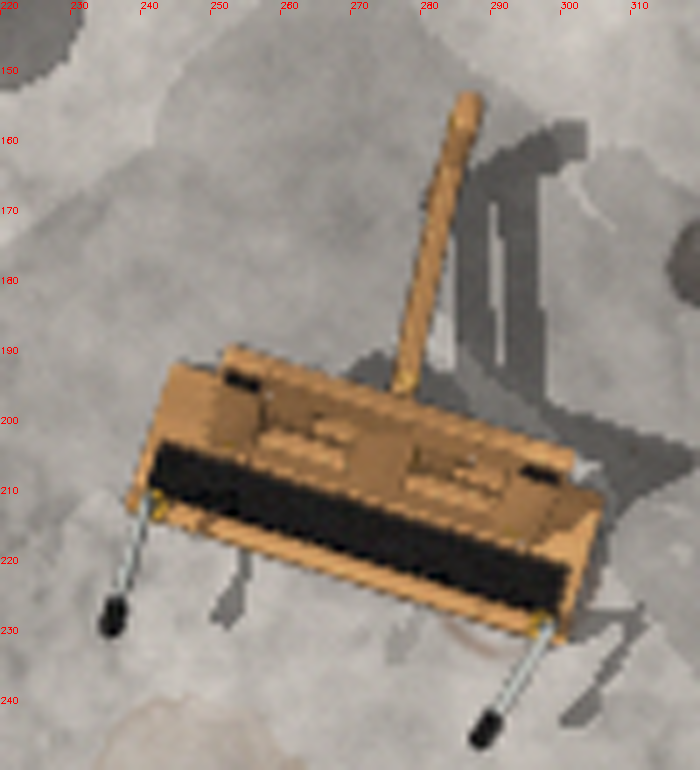

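```bash
python3 - <<'E'
from h import *
t=Cam("top"); w=Cam("wrist")
m=cv2.inRange(cv2.cvtColor(w.img,cv2.COLOR_BGR2HSV),(90,120,30),(105,255,255));m[325:]=0;m[:,300:]=0
c=max(cv2.findContours(m,0,1)[0],key=cv2.contourArea);r=cv2.minAreaRect(c);bp=cv2.boxPoints(r);print(r)
q=bp[np.argsort(bp[:,1])];A=q[:2].mean(0);B=q[2:].mean(0)
a=w.plane(*A,.137);b=w.plane(*B,.137);y=(b-a)/np.linalg.norm(b-a);print(A,B,a,b,np.linalg.norm(a-b),"center",(a+b)/2,"yaw",np.arctan2(-y[0],y[1]))
bl=t.plane(244.4,191.8,.016);br=t.plane(304.9,210.2,.016);fl=t.plane(238.4,212,.029);fr=t.plane(299.8,231.3,.029)
print(np.linalg.norm(bl-br),np.linalg.norm(fl-fr))
y=(bl-br+fl-fr)[:2];y/=np.linalg.norm(y);x=np.array([y[1],-y[0]])
o=((fl+fr)/2)[:2]+.055*x; o2=((bl+br)/2)[:2]-.015*x
print("yaw",np.arctan2(x[1],x[0]),o,o2);o=(o+o2)/2
np.save("eas2.npy",[*o,np.arctan2(x[1],x[0])])
def E(px,py,pz): return [*(o+px*x+py*y),pz]
P=[E(-.055,.1,.029),E(-.055,-.1,.029),E(.015,.1,.016),E(.015,-.1,.016),E(-.05,.088,.066),E(-.05,-.088,.066),E(.017,.075,.093),E(.017,-.075,.093),E(-.019,.0,.016)]
t.crop(220,140,320,250,7,"t9",P);s=Cam("scene");s.crop(215,165,305,250,7,"s9",P)
E
sed -i 's/eas.npy/eas2.npy/' h.py
```

```text
((233.33221435546875, 203.50222778320312), (13.892304420471191, 241.0482635498047), 0.38452962040901184)
[234.14108  82.98082] [232.52335 324.02362] [ 0.41751571 -0.25295273  0.137     ] [ 0.39311157 -0.42985067  0.137     ] 0.17857334970419173 center [ 0.40531364 -0.3414017   0.137     ] yaw 3.0045019444739447
0.19390219782594326 0.19350828373512804
yaw -0.3087912172224212 [ 0.57093855 -0.06351576] [ 0.56810564 -0.06050747]
```

View pics/t9.png

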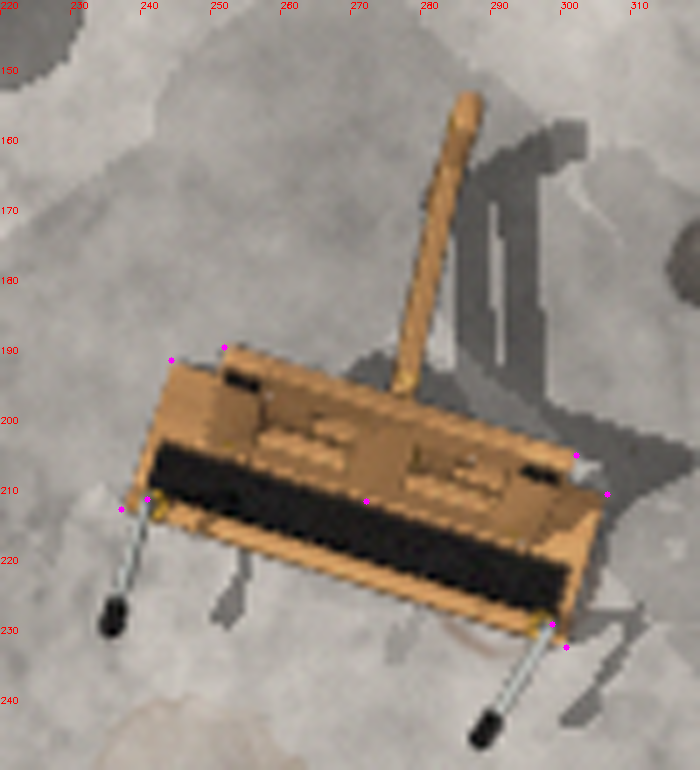

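View pics/s9.png

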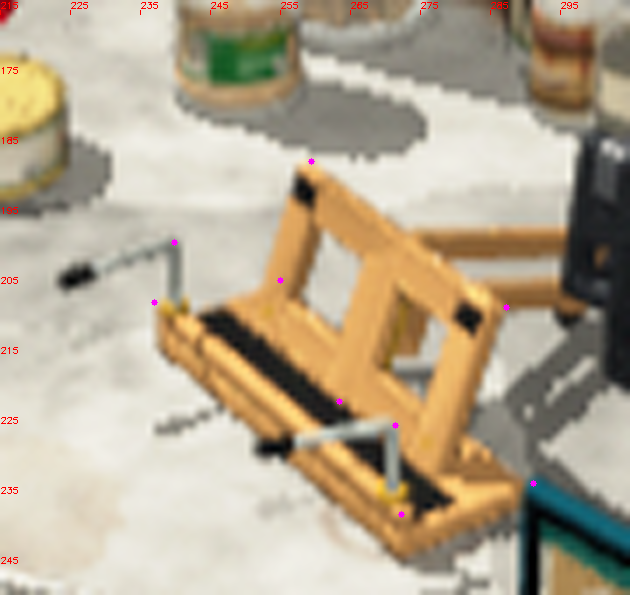

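Run:
```python
from h import *
print(st()["position"]);rel([.4045,-.347,.277],-1.708)
```

```text
[ 0.41953958 -0.32926429  0.38763749]
shift [-0.28  0.41  2.21] turn [-0.11 -0.1   0.29]
```

servo_tool([
  [[-0.15,0.2,0.3,-0.1,-0.1,0.3],[-0.13,0.2,0.4,0,0,0],[0,0,0.5,0,0,0],[0,0,0.5,0,0,0],[0,0,0,0,0,0]],
])

```text
clock: 7.4
position: [0.4055, -0.3443, 0.296]
ee_rot: [0.998, -0.066, -0.002, 0.001]
ft_force: [-0.1, 0.0, 0.7]
grip_width: 0.998
```

Run:
```python
from h import *
print(st()["position"]);rel([.4045,-.347,.277],-1.708)
w=Cam("wrist");cv2.imwrite("pics/w10.png",w.img)
print(st()["position"])
```

```text
[ 0.40549609 -0.34434057  0.29602324]
shift [-0.01  0.05  0.38] turn [0.02 0.04 0.05]
[ 0.40590248 -0.34474682  0.29763994]
```

View pics/w10.png

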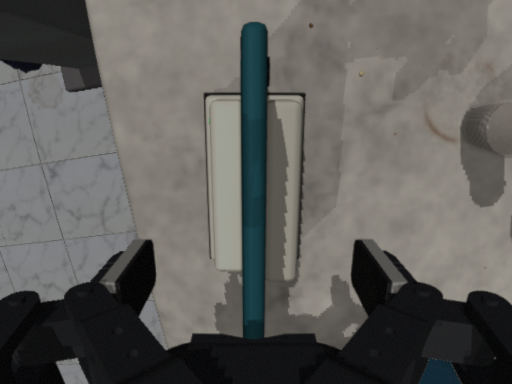

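The tablet edge sits at column 254, midway between the fingers. I'll descend and grip.

servo_tool([
  [[0,0.05,0.25,0,0,0],[0,0,0.25,0,0,0],[0,0,0,0,0,0]],
])

```text
clock: 7.75
position: [0.4066, -0.3476, 0.2727]
ee_rot: [0.998, -0.066, 0.0, 0.002]
ft_force: [0.2, -0.0, 0.4]
grip_width: 0.999
```

servo_tool([
  [[0,0,0,0,0,0],[0,0,0,0,0,0],[0,0,0,0,0,0],[0,0,0,0,0,0],[0,0,0,0,0,0],[0,0,0,0,0,0],[0,0,0,0,0,0],[0,0,0,0,0,0]],
], jaw=255, force=60)

```text
clock: 8.55
position: [0.4063, -0.3481, 0.2743]
ee_rot: [0.998, -0.066, 0.001, 0.002]
ft_force: [-0.6, 0.5, 0.5]
grip_width: 0.109
```

Run:
```python
from h import *
o=st();print(o["position"],o["ft_force"],o["torque"],o["grip_width"],o["clock"])
s=Cam("scene");s.crop(250,150,370,310,4,"s11");w=Cam("wrist");cv2.imwrite("pics/w11.png",w.img)
```

```text
[ 0.40634658 -0.34807177  0.27432811] [-0.6108136   0.54091928  0.53365813] [-0.01159636  0.2266543  -0.00667565] 0.10909093251649797 8.55
```

View pics/s11.png

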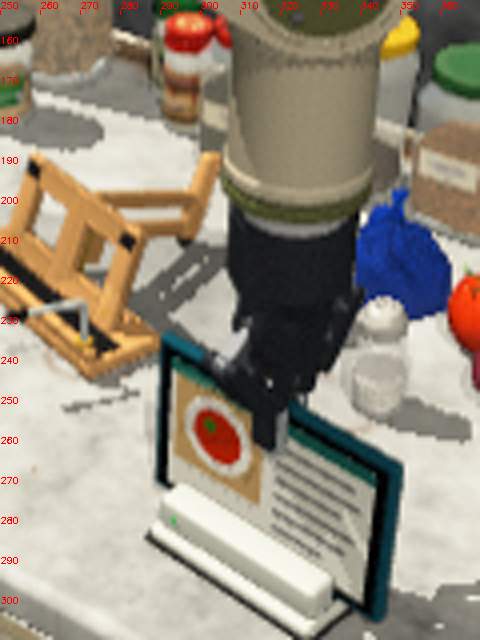

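servo_tool([
  [[0,0,-0.15,0,0,0],[0,0,-0.3,0,0,0],[0,0,-0.4,0,0,0],[0,0,-0.5,0,0,0],[0,0,-0.5,0,0,0],[0,0,-0.6,0,0,0],[0,0,-0.3,0,0,0]],
])

```text
clock: 9.35
position: [0.4052, -0.3472, 0.4199]
ee_rot: [0.998, -0.067, -0.001, 0.002]
ft_force: [0.8, -0.3, -3.1]
grip_width: 0.108
```

```bash
cat >> h.py <<'E'
def place(tilt,back,up,dy=0,L=.1998):
    zt=np.array([np.sin(tilt),0,np.cos(tilt)]);xt=np.array([np.cos(tilt),0,-np.sin(tilt)])
    c=np.array([-.019+back,dy,.016+up])+.0625*zt-.005*xt
    W=np.column_stack([ex,ey,ez]); P=EW(c+L*zt)
    Rm=W@np.column_stack([xt,[0,-1,0],-zt]); return P,Rm
E
python3 - <<'E'
from h import *
o=st();print(o["position"],o["ft_force"],o["grip_width"])
P,Rm=place(.34,-.006,.10);print(P);rel(P,Rm=Rm)
w=Cam("wrist");cv2.imwrite("pics/w12.png",w.img);s=Cam("scene");s.crop(240,130,370,310,4,"s12")
E
```

```text
[ 0.40519129 -0.34718392  0.41994998] [ 0.80401212 -0.30040823 -3.09466778] 0.10776297771583335
[ 0.62455004 -0.07956526  0.36495198]
shift [ 3.63 -5.9   1.08] turn [ 0.38 -3.88  1.97]
```

View pics/w12.png

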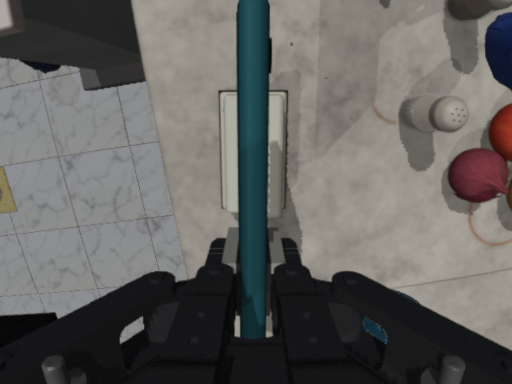

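View pics/s12.png

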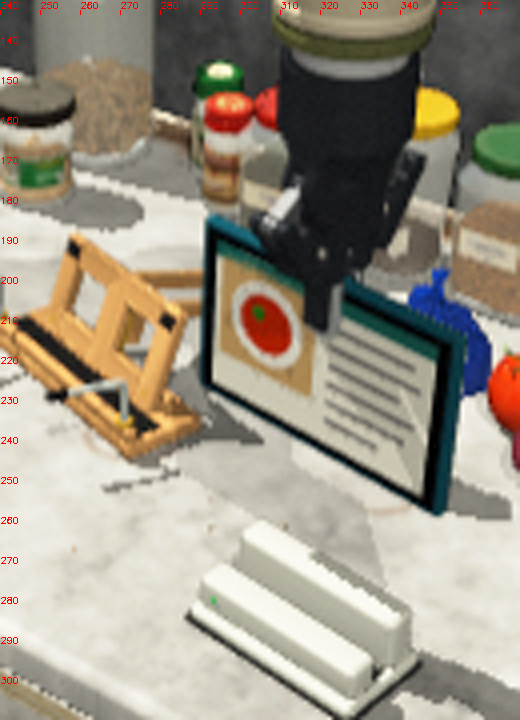

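servo_tool([
  [[0.2,-0.3,0,0,0,0],[0.4,-0.65,0,0,0,0],[0.4,-0.65,0,0,0,0],[0.45,-0.75,0,0,0,0],[0.45,-0.75,0,0,0,0],[0.45,-0.75,0,0,0,0],[0.4,-0.65,0,0,0,0],[0.4,-0.65,0,0,0,0],[0.2,-0.3,0,0,0,0.5],[0,0,0,0,-0.7,0.5],[0,0,0,0.1,-0.7,0.5],[0,0,0,0.1,-0.7,0.5]],
])

```text
clock: 10.65
position: [0.6131, -0.0877, 0.4089]
ee_rot: [0.983, -0.157, -0.097, -0.016]
ft_force: [-0.6, -0.6, -3.3]
grip_width: 0.11
```

Run:
```python
from h import *
o=st();print(o["position"],o["ft_force"],o["grip_width"])
P,Rm=place(.34,-.006,.10);print(P);rel(P,Rm=Rm)
```

```text
[ 0.61305668 -0.0877152   0.40890446] [-0.56594713 -0.60024415 -3.34135192] 0.10976698049097236
[ 0.62455004 -0.07956526  0.36495198]
shift [ 0.34 -0.23  0.83] turn [-0.03 -1.63 -0.1 ]
```

servo_tool([
  [[0.1,-0.1,0.2,0,-0.6,0],[0.1,-0.1,0.2,0,-0.6,-0.1],[0.1,0,0.2,0,-0.4,0],[0,0,0.1,0,0,0],[0,0,0,0,0,0]],
])

```text
clock: 11.15
position: [0.6214, -0.0797, 0.3653]
ee_rot: [0.973, -0.153, -0.171, -0.027]
ft_force: [0.2, 1.0, -2.5]
grip_width: 0.11
```

Run:
```python
from h import *
o=st();print(o["position"],o["ft_force"],o["grip_width"])
P,Rm=place(.34,-.006,.10);rel(P,Rm=Rm);P,Rm=place(.34,-.006,.0);rel(P,Rm=Rm)
s=Cam("scene");s.crop(200,100,330,260,5,"s13");t=Cam("top");t.crop(200,130,330,260,5,"t13");w=Cam("wrist");cv2.imwrite("pics/w13.png",w.img)
```

```text
[ 0.62138379 -0.07972819  0.36534114] [ 0.22041567  0.96008582 -2.53186824] 0.11006231842409821
shift [ 0.06 -0.02 -0.01] turn [-0.01  0.09 -0.04]
shift [ 0.74 -0.02  1.87] turn [-0.01  0.09 -0.04]
```

View pics/s13.png

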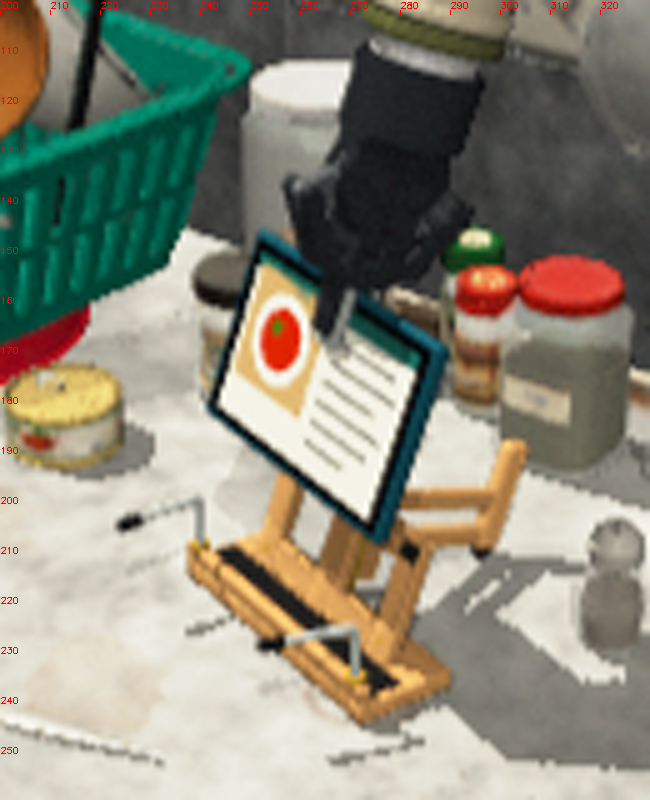

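View pics/t13.png

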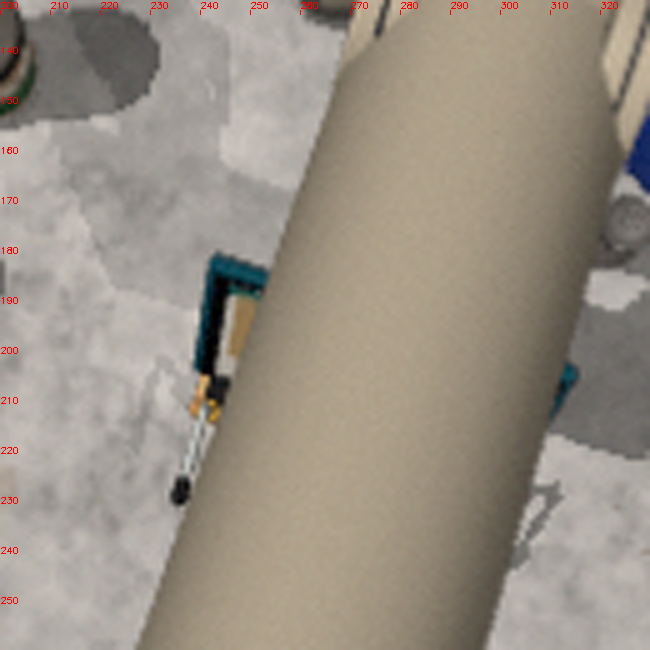

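View pics/w13.png

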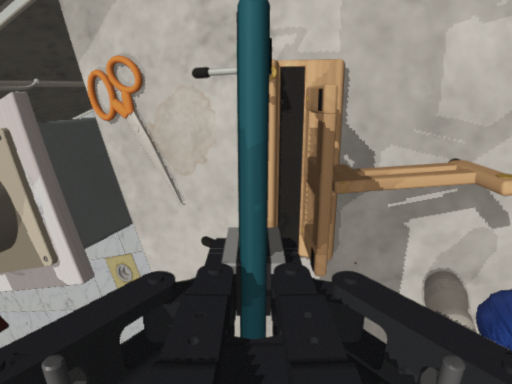

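```bash
cat >> h.py <<'E'
def tabpts(yo=0,L=.1998):
    o=status.get_obs();Rm=R.from_quat(o["ee_rot"]).as_matrix();c=np.array(o["position"])
    return [c+Rm@np.array([-.005,yo+j,L+k]) for j in(.095,-.095) for k in(-.0625,.0625)]
E
python3 - <<'E'
from h import *
s=Cam("scene");P=tabpts();print(s.proj(P).round(1));s.crop(200,100,330,260,5,"s14",P)
for p in P: print(((p-E0)@ex).round(4),((p-E0)@ey).round(4),p[2].round(4))
E
```

```text
[[288.6 169. ]
 [275.7 209.2]
 [251.6 145.1]
 [241.  182.1]]
0.0034 -0.0958 0.2397
-0.039 -0.0956 0.1221
0.004 0.0942 0.2399
-0.0384 0.0944 0.1223
```

View pics/s14.png

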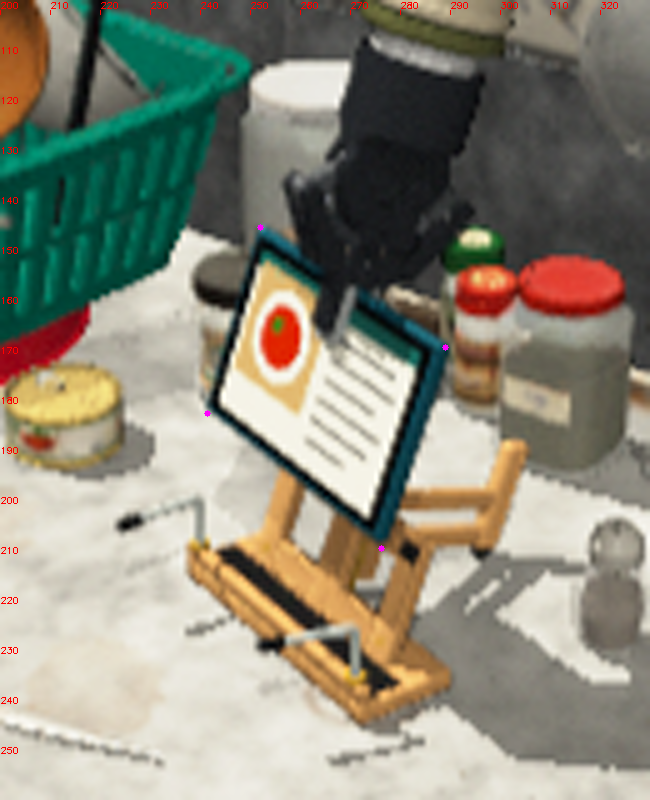

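servo_tool([
  [[0.13,0,0.25,0,0,0],[0.13,0,0.3,0,0,0],[0.13,0,0.3,0,0,0],[0.13,0,0.3,0,0,0],[0.1,0,0.25,0,0,0],[0.02,0,0.1,0,0,0]],
])

```text
clock: 11.95
position: [0.6263, -0.0812, 0.2792]
ee_rot: [0.973, -0.153, -0.169, -0.027]
ft_force: [-0.1, 0.4, -3.2]
grip_width: 0.111
```

Run:
```python
from h import *
o=st();print(o["position"],o["ft_force"],o["grip_width"])
P,Rm=place(.34,-.006,.0);rel(P,Rm=Rm)
s=Cam("scene");s.crop(210,130,310,260,6,"s15",tabpts());w=Cam("wrist");cv2.imwrite("pics/w15.png",w.img)
```

```text
[ 0.62631297 -0.08120937  0.27916668] [-0.06787961  0.39337039 -3.157363  ] 0.11094493095533256
shift [ 0.05 -0.02  0.28] turn [-0.03  0.05 -0.02]
```

View pics/s15.png

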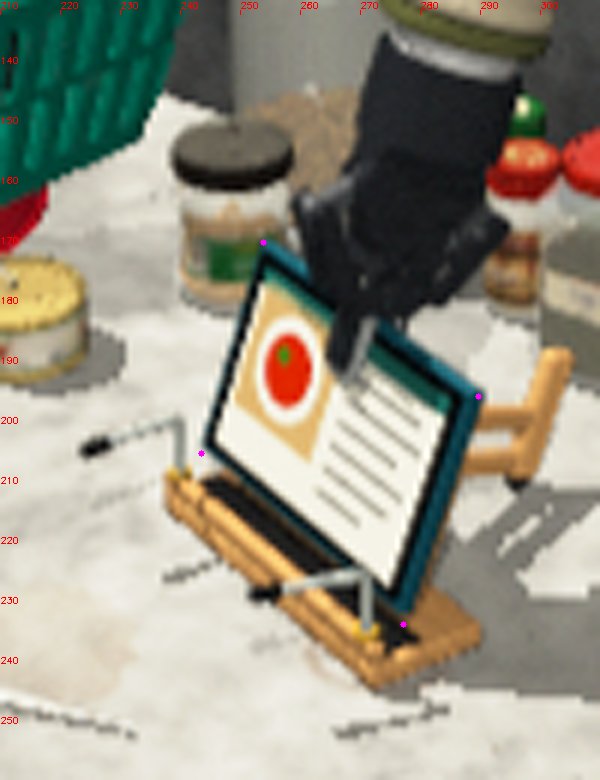

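View pics/w15.png

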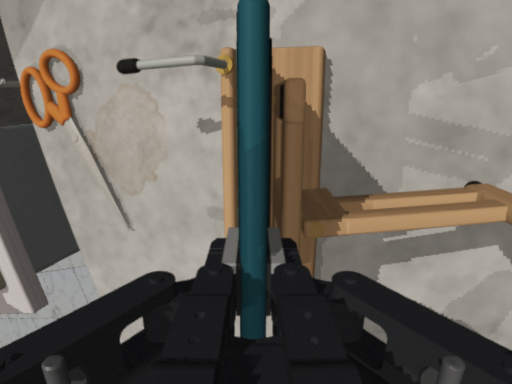

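servo_tool([
  [[0.04,0,0.12,0,0,0],[0.02,0,0.08,0,0,0],[0,0,0,0,0,0]],
])

```text
clock: 12.35
position: [0.6262, -0.0812, 0.2704]
ee_rot: [0.974, -0.153, -0.168, -0.027]
ft_force: [0.3, 0.2, -2.9]
grip_width: 0.11
```

servo_tool([
  [[0.02,0,0.06,0,0,0],[0,0,0,0,0,0]],
])

```text
clock: 12.55
position: [0.6263, -0.0812, 0.2676]
ee_rot: [0.974, -0.153, -0.167, -0.028]
ft_force: [-0.6, 0.7, -3.4]
grip_width: 0.109
```

servo_tool([
  [[0.03,0,0.08,0,0,0],[0,0,0,0,0,0]],
])

```text
clock: 12.75
position: [0.627, -0.0814, 0.2651]
ee_rot: [0.974, -0.153, -0.166, -0.028]
ft_force: [-1.8, -0.4, -0.3]
grip_width: 0.109
```

servo_tool([
  [[0.02,0,0.06,0,0,0],[0,0,0,0,0,0]],
])

```text
clock: 12.95
position: [0.6275, -0.0816, 0.2654]
ee_rot: [0.974, -0.152, -0.165, -0.028]
ft_force: [-0.3, -0.4, -1.4]
grip_width: 0.104
```

Run:
```python
from h import *
o=st();print(o["position"],o["ft_force"],o["grip_width"])
P,Rm=place(.34,-.006,.0);rel(P,Rm=Rm)
s=Cam("scene");s.crop(210,130,310,260,6,"s16");w=Cam("wrist");cv2.imwrite("pics/w16.png",w.img)
```

```text
[ 0.6275412  -0.08156142  0.26536248] [-0.3307916  -0.41136246 -1.38331177] 0.10405824780035519
shift [-0.06 -0.02  0.03] turn [-0.06 -0.04 -0.01]
```

View pics/s16.png

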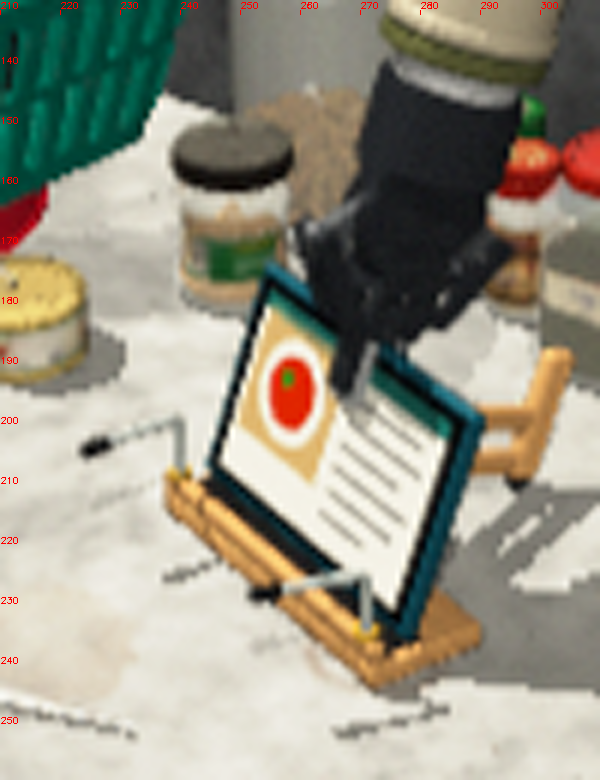

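View pics/w16.png

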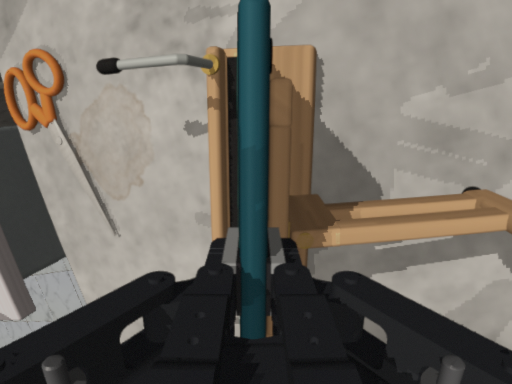

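servo_tool([
  [[0.06,0,0.02,0,0,0],[0,0,0,0,0,0]],
])

```text
clock: 13.25
position: [0.6295, -0.0819, 0.2647]
ee_rot: [0.974, -0.152, -0.167, -0.029]
ft_force: [-2.9, -0.2, 2.7]
grip_width: 0.107
```

servo_tool([
  [[0,0,0,0,0,0],[0,0,0,0,0,0],[0,0,0,0,0,0],[0,0,0,0,0,0],[0,0,0,0,0,0]],
], jaw=130)

```text
clock: 13.75
position: [0.6297, -0.0818, 0.2638]
ee_rot: [0.974, -0.152, -0.166, -0.029]
ft_force: [0.3, 0.3, 0.4]
grip_width: 0.491
```

Run:
```python
from h import *
o=st();print(o["position"],o["ft_force"],o["grip_width"])
s=Cam("scene");s.crop(210,130,310,260,6,"s17");w=Cam("wrist");cv2.imwrite("pics/w17.png",w.img)
```

```text
[ 0.62968223 -0.081784    0.26376796] [0.3484255  0.31133974 0.42538949] 0.4906708441399414
```

View pics/s17.png

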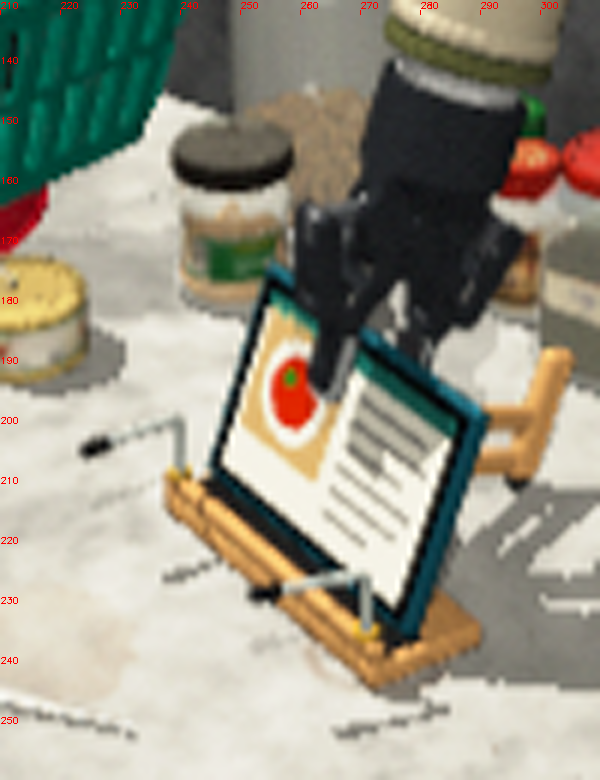

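View pics/w17.png

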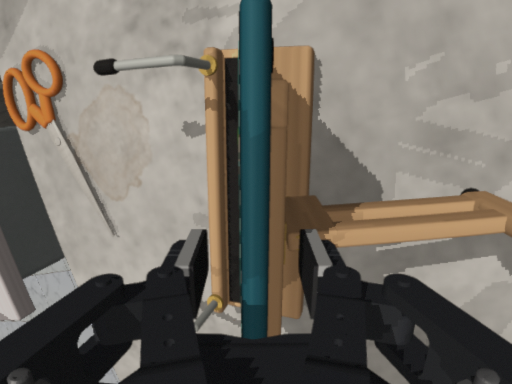

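The tablet is released and lies flat on the backrest, with both pads clear of it. I'll withdraw along the fingers.

servo_tool([
  [[0,0,-0.3,0,0,0],[0,0,-0.5,0,0,0],[0,0,-0.7,0,0,0],[0,0,-0.8,0,0,0],[0,0,-0.8,0,0,0]],
])

```text
clock: 14.35
position: [0.6792, -0.0978, 0.4139]
ee_rot: [0.973, -0.152, -0.17, -0.029]
ft_force: [1.0, 0.5, 0.0]
grip_width: 0.49
```

Run:
```python
from h import *
o=st();print(o["position"],o["ft_force"],o["joint_pos"].round(2),o["clock"])
s=Cam("scene");s.crop(210,130,310,260,6,"s18");w=Cam("wrist");cv2.imwrite("pics/w18.png",w.img);t=Cam("top");cv2.imwrite("pics/t18.png",t.img)
```

```text
[ 0.67917341 -0.09780096  0.41385943] [1.01816749 0.51601671 0.0231757 ] [-0.3   0.69  0.71  1.11 -0.43  1.83  0.02] 14.35
```

View pics/s18.png

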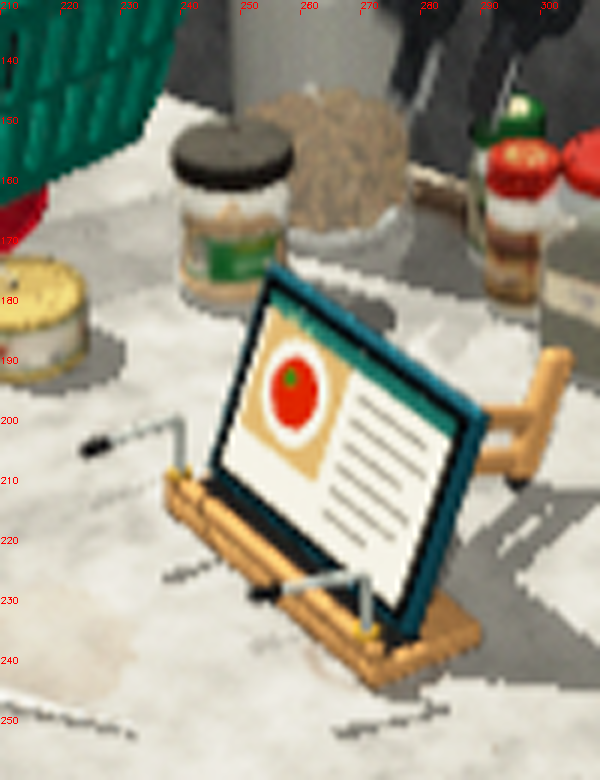

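View pics/w18.png

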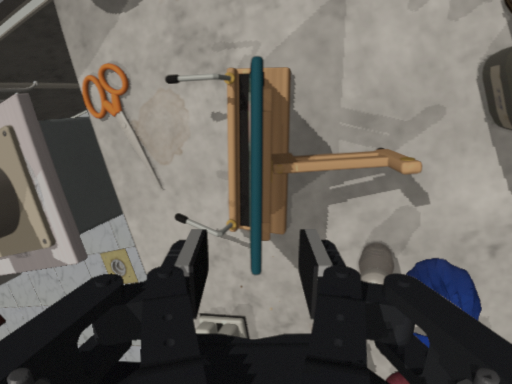

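View pics/t18.png

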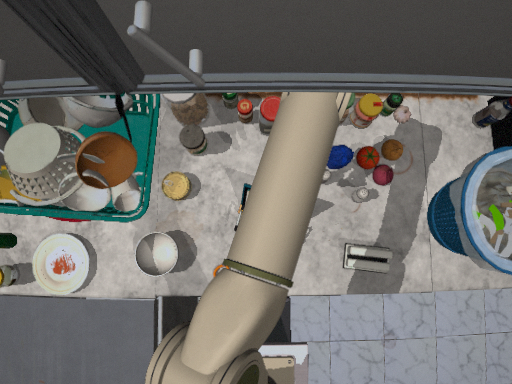

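```bash
cat >> h.py <<'E'
def hold(q,side,r=.036,clr=0,z=.218):
    c,s_=np.cos(q),np.sin(q); off=.003+.011*abs(s_)+.015*abs(c)+clr
    p=np.array([-.05-r*c-off*s_, .088-r*s_+off*c]); p[1]*=side
    P=EW([p[0],p[1],z]); return P
E
python3 - <<'E'
from h import *
for q in(.1,.4,.7,1.0,1.3,1.6,1.7):print(q,hold(q,1).round(4),hold(q,-1).round(4))
P=hold(.05,1,clr=.02);P[2]=.38;print(P);rel(P,eo[2])
t=Cam("top");print(t.proj([EW((-.05,.088,.066)),EW((-.05-.061,.088,.066)),EW((-.05-.06,.088-.012,.066))]))
E
```

```text
0.1 [0.5174 0.0631 0.218 ] [ 0.4545 -0.1338  0.218 ]
0.4 [0.5109 0.0548 0.218 ] [ 0.4541 -0.1232  0.218 ]
0.7 [0.5071 0.0432 0.218 ] [ 0.4577 -0.1117  0.218 ]
1.0 [0.5079 0.0298 0.218 ] [ 0.4662 -0.1012  0.218 ]
1.3 [0.5142 0.0165 0.218 ] [ 0.4789 -0.094   0.218 ]
1.6 [0.5248 0.0064 0.218 ] [ 0.4935 -0.0919  0.218 ]
1.7 [0.5266 0.0044 0.218 ] [ 0.4961 -0.0913  0.218 ]
[0.52369021 0.08348228 0.38      ]
shift [-3.61 -2.51  2.04] turn [ -3.11   3.03 -17.82]
[[240.58810778 210.83274382]
 [234.22500866 230.89291651]
 [238.27878194 231.80214785]]
```

servo_tool([
  [[-0.6,0,0,0,1,-1],[-0.6,0,0,0,1,-1],[-0.6,0,0,0,1,-1],[-0.6,0,0,0,0.9,-1],[-0.5,0,0,0,0,-1],[-0.4,-0.4,0,0,0,-1]],
], jaw=255)

```text
clock: 15.15
position: [0.5128, -0.0607, 0.428]
ee_rot: [0.993, 0.113, 0.006, -0.028]
ft_force: [-0.3, -0.5, 0.1]
grip_width: -0.002
```

Run:
```python
from h import *
o=st();print(o["position"],o["joint_pos"].round(2))
P=hold(.05,1,clr=.02);P[2]=.38;rel(P,eo[2])
```

```text
[ 0.51275372 -0.06065347  0.42795991] [-0.6   0.07  0.69  1.74 -0.11  1.35  0.34]
shift [ 0.84 -2.7   1.12] turn [ -0.47  -0.51 -11.86]
```

servo_tool([
  [[0.1,-0.5,0,-0.2,-0.3,-1],[0.2,-0.5,0,-0.2,-0.2,-1],[0.2,-0.4,0,0,0,-1],[0.3,-0.4,0,0,0,-1],[0.3,-0.3,0,0,0,-1],[0.3,-0.2,0,0,0,-1],[0.2,-0.1,0,0,0,-1],[0.2,0,0,0,0,-1],[0,0,0,0,0,-1],[0,0,0,0,0,-1],[0,0,0,0,0,-1]],
])

```text
clock: 16.25
position: [0.5297, 0.1044, 0.4247]
ee_rot: [0.815, 0.579, -0.014, -0.017]
ft_force: [0.5, 0.1, -0.1]
grip_width: 0.0
```

Run:
```python
from h import *
o=st();print(o["position"],o["joint_pos"].round(2))
P=hold(.05,1,clr=.02);rel(P,eo[2])
```

```text
[0.52973416 0.104375   0.42468251] [-0.72  0.15  0.5   1.67 -0.09  1.39  1.03]
shift [-0.42  0.2   4.13] turn [-0.5   0.04 -0.3 ]
```

servo_tool([
  [[-0.2,0.1,0.6,-0.3,0,-0.3],[-0.2,0.1,0.6,-0.2,0,0],[0,0,0.7,0,0,0],[0,0,0.7,0,0,0],[0,0,0.7,0,0,0],[0,0,0.5,0,0,0],[0,0,0.2,0,0,0],[0,0,0,0,0,0]],
])

```text
clock: 17.05
position: [0.5265, 0.0817, 0.2146]
ee_rot: [0.805, 0.593, -0.004, 0.0]
ft_force: [-0.5, 0.6, 0.6]
grip_width: 0.0
```

Run:
```python
from h import *
o=st();print(o["position"],o["joint_pos"].round(2))
P=hold(.05,1,clr=.02);rel(P,eo[2])
s=Cam("scene");s.crop(210,130,310,260,6,"s19");w=Cam("wrist");cv2.imwrite("pics/w19.png",w.img)
```

```text
[0.52650527 0.08171083 0.21464163] [-0.65  0.35  0.47  1.92 -0.19  0.92  1.19]
shift [ 0.02 -0.06 -0.07] turn [-0.06  0.08  0.09]
```

View pics/s19.png

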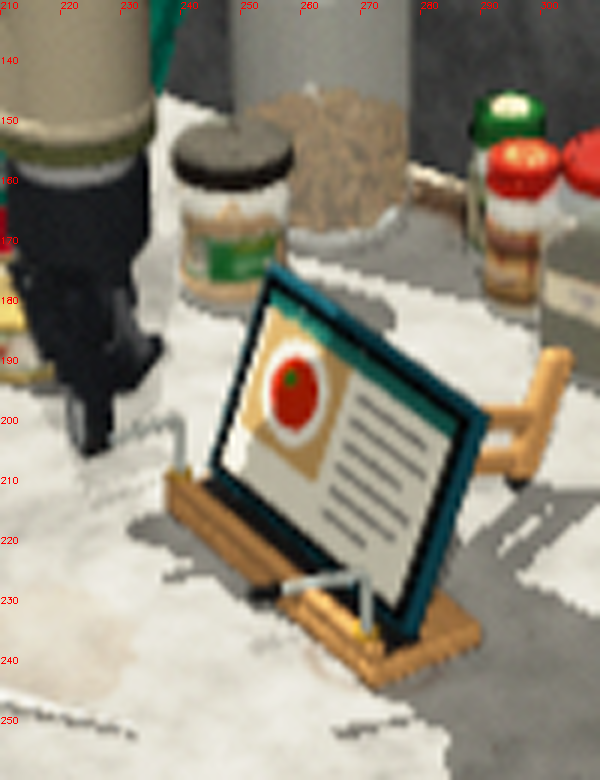

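View pics/w19.png

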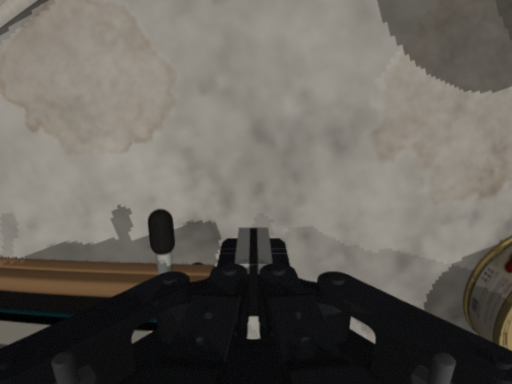

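servo_tool([
  [[-0.2,-0.05,-0.05,0,0,0],[-0.2,0,0,0,0,0],[-0.1,-0.04,0,0,0,0],[-0.12,-0.03,0,0,0,0],[-0.12,0,0,0,0,0],[-0.12,0,0,0,0,0],[-0.12,0.05,0,0,0,0],[-0.12,0.06,0,0,0,0]],
])

```text
clock: 17.95
position: [0.5105, 0.0258, 0.2241]
ee_rot: [0.805, 0.593, 0.002, 0.001]
ft_force: [1.8, 3.3, 0.2]
grip_width: -0.002
```

Run:
```python
from h import *
o=st();print(o["position"],o["ft_force"])
for q in(.7,1.,1.3,1.6,1.7): print(q);rel(hold(q,1),eo[2])
s=Cam("scene");s.crop(210,130,310,260,6,"s20")
```

```text
[0.51049492 0.02583611 0.22413003] [1.78467502 3.25573471 0.23307152]
0.7
shift [ 0.31 -0.17  0.12] turn [ 0.04 -0.02  0.1 ]
1.0
shift [ 0.06 -0.07  0.12] turn [ 0.04 -0.02  0.1 ]
1.3
shift [-0.16  0.12  0.12] turn [ 0.04 -0.02  0.1 ]
1.6
shift [-0.29  0.39  0.12] turn [ 0.04 -0.02  0.1 ]
1.7
shift [-0.31  0.43  0.12] turn [ 0.04 -0.02  0.1 ]
```

View pics/s20.png

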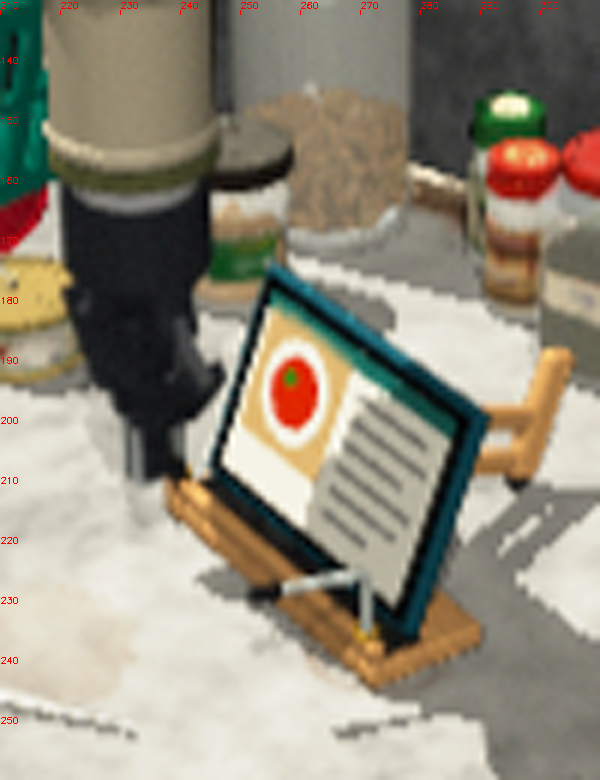

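servo_tool([
  [[-0.08,0.06,0.05,0,0,0],[-0.08,0.08,0.05,0,0,0],[-0.07,0.1,0,0,0,0]],
])

```text
clock: 18.3
position: [0.5191, 0.0092, 0.2185]
ee_rot: [0.805, 0.593, 0.001, 0.001]
ft_force: [0.3, 1.0, -0.8]
grip_width: -0.003
```

Run:
```python
from h import *
o=st();print(o["position"],o["ft_force"])
for q in(1.3,1.6,1.7): print(q);rel(hold(q,1),eo[2])
s=Cam("scene");s.crop(210,130,310,260,6,"s21");w=Cam("wrist");cv2.imwrite("pics/w21.png",w.img)
```

```text
[0.51913947 0.00922219 0.21851161] [ 0.30480618  0.95731083 -0.8332463 ]
1.3
shift [ 0.11 -0.14  0.01] turn [ 0.04 -0.01  0.09]
1.6
shift [-0.02  0.13  0.01] turn [ 0.04 -0.01  0.09]
1.7
shift [-0.05  0.17  0.01] turn [ 0.04 -0.01  0.09]
```

View pics/s21.png

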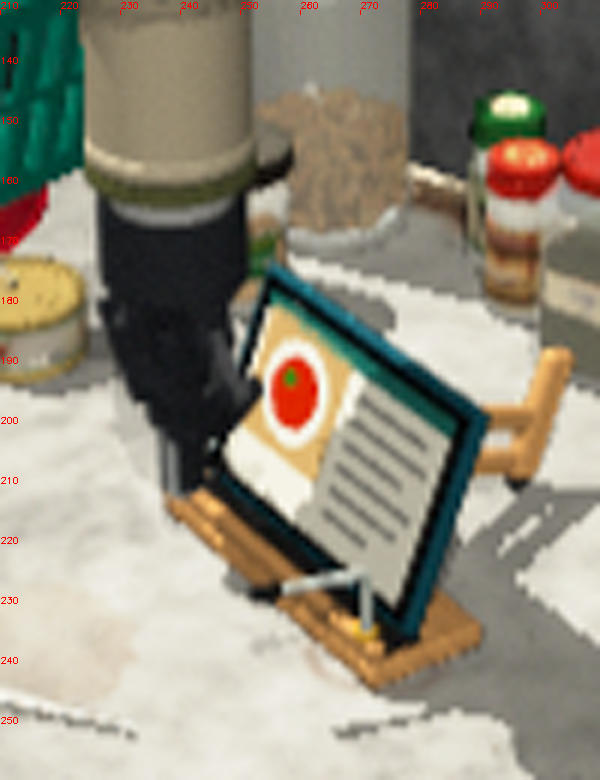

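View pics/w21.png

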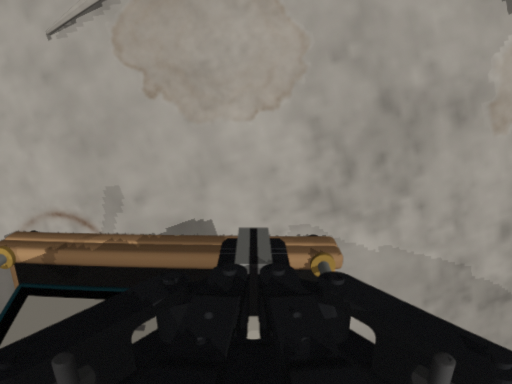

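servo_tool([
  [[-0.03,0.1,0,0,0,0],[-0.02,0.08,0,0,0,0],[0,0.05,0,0,0,0]],
])

```text
clock: 18.7
position: [0.5304, 0.0028, 0.2187]
ee_rot: [0.805, 0.593, 0.001, 0.001]
ft_force: [0.0, -0.7, -0.7]
grip_width: 0.002
```

Run:
```python
from h import *
o=st();print(o["position"],o["ft_force"])
for q in(1.6,1.7): print(q);rel(hold(q,1),eo[2])
s=Cam("scene");s.crop(210,130,310,260,6,"s22")
```

```text
[0.53037406 0.00282729 0.21869465] [ 0.00095321 -0.7140522  -0.70280577]
1.6
shift [ 0.04 -0.13  0.01] turn [ 0.04 -0.    0.08]
1.7
shift [ 0.01 -0.08  0.01] turn [ 0.04 -0.    0.08]
```

View pics/s22.png

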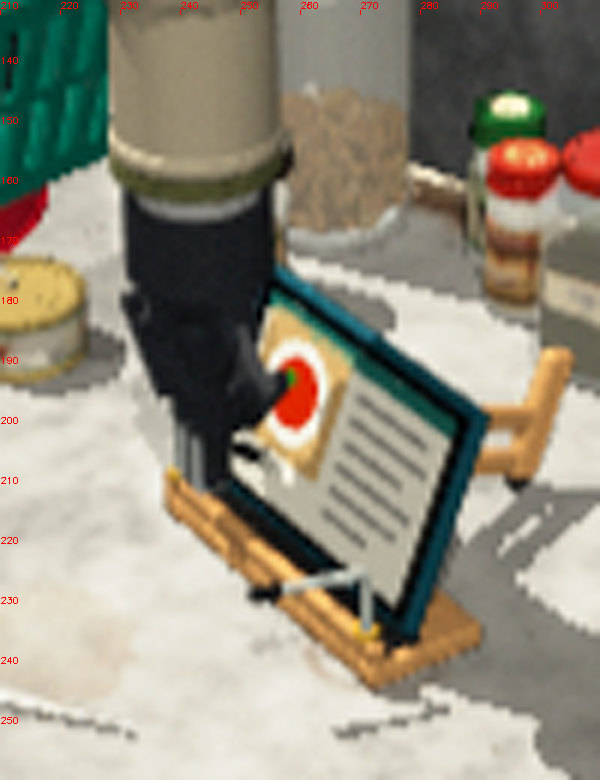

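Run:
```python
from h import *
s=Cam("scene")
for q in(1.4,1.5,1.6,1.7,1.8,1.95): print(q,s.proj(EW((-.05-.058*np.cos(q),.088-.058*np.sin(q),.066))).round(1), s.proj(EW((-.05-.058*np.cos(q),-.088+.058*np.sin(q),.066))).round(1))
```

```text
1.4 [[246.4 208.1]] [[257.4 217.3]]
1.5 [[248.1 207.6]] [[258.8 216.6]]
1.6 [[249.7 207.1]] [[260.4 215.9]]
1.7 [[251.2 206.4]] [[262.1 215.4]]
1.8 [[252.5 205.7]] [[263.8 215. ]]
1.95 [[254.3 204.6]] [[266.6 214.5]]
```

The left holder's rubber tip is at (251,205) in the scene view, which puts it at about 1.7 rad. I'll back off and cross to the right holder.

servo_tool([
  [[0,-0.4,0,0,0,0],[0,-0.6,0,0,0,0],[0,-0.2,-0.8,0,0,0],[0,0,-0.9,0,0,0],[-0.6,0,-0.4,0,0,0],[-0.9,0,0,0,0,0],[-0.9,0,0,0,0,0],[-0.9,0,0,0,0,0]],
])

```text
clock: 19.6
position: [0.422, -0.1356, 0.3285]
ee_rot: [0.802, 0.598, 0.003, 0.003]
ft_force: [0.2, -0.9, 0.0]
grip_width: -0.002
```

Run:
```python
from h import *
o=st();print(o["position"],o["ft_force"],o["joint_pos"].round(2))
P=hold(.2,-1,clr=.025);print(P);rel(P,eo[2])
```

```text
[ 0.42203622 -0.1356377   0.32853527] [ 0.21290858 -0.9154289   0.02127406] [-0.49 -0.05  0.69  2.05  0.04  1.13  1.46]
[ 0.44183802 -0.15231839  0.218     ]
shift [-0.21  0.46  2.21] turn [ 0.1  -0.    0.22]
```

servo_tool([
  [[-0.15,0.3,0.2,0.1,0,0.2],[-0.06,0.16,0.4,0,0,0],[0,0,0.6,0,0,0],[0,0,0.6,0,0,0],[0,0,0.4,0,0,0],[0,0,0,0,0,0]],
])

```text
clock: 20.2
position: [0.4401, -0.1609, 0.218]
ee_rot: [0.81, 0.586, 0.003, 0.003]
ft_force: [-1.4, 0.4, 0.8]
grip_width: 0.002
```

Run:
```python
from h import *
o=st();print(o["position"],o["ft_force"])
for q in(.1,.4,.7,1.,1.3,1.6,1.7): print(q);rel(hold(q,-1),eo[2])
s=Cam("scene");s.crop(210,130,310,260,6,"s23",);w=Cam("wrist");cv2.imwrite("pics/w23.png",w.img)
```

```text
[ 0.44010487 -0.16094856  0.21796612] [-1.39399744  0.39323581  0.75557435]
0.1
shift [0.61 0.1  0.  ] turn [ 0.09 -0.03 -0.12]
0.4
shift [0.8  0.03 0.  ] turn [ 0.09 -0.03 -0.12]
0.7
shift [1.05 0.03 0.  ] turn [ 0.09 -0.03 -0.12]
1.0
shift [1.3  0.12 0.  ] turn [ 0.09 -0.03 -0.12]
1.3
shift [1.51 0.32 0.01] turn [ 0.09 -0.03 -0.12]
1.6
shift [1.65 0.58 0.01] turn [ 0.09 -0.03 -0.12]
1.7
shift [1.67 0.63 0.01] turn [ 0.09 -0.03 -0.12]
```

View pics/s23.png

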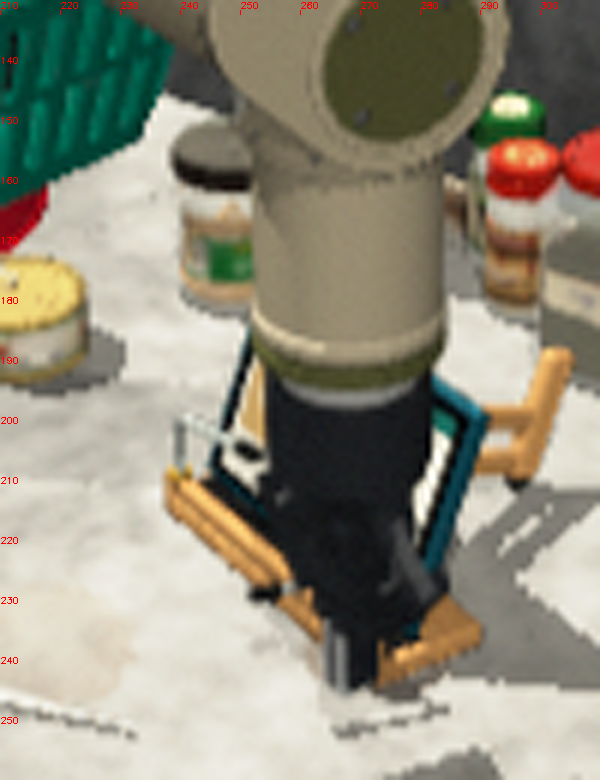

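View pics/w23.png

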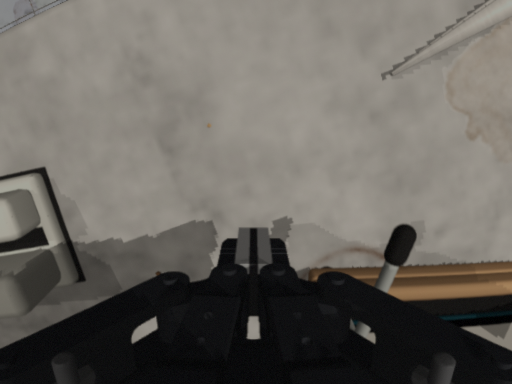

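servo_tool([
  [[0.2,0.02,0,0,0,0],[0.2,0.01,0,0,0,0],[0.2,0,0,0,0,0],[0.15,0,0,0,0,0],[0.12,0,0,0,0,0],[0.12,0,0,0,0,0],[0.12,0.03,0,0,0,0],[0.12,0.05,0,0,0,0]],
])

```text
clock: 21.1
position: [0.4689, -0.0995, 0.225]
ee_rot: [0.81, 0.586, 0.008, 0.005]
ft_force: [-0.9, -0.9, 0.1]
grip_width: -0.002
```

Run:
```python
from h import *
o=st();print(o["position"],o["ft_force"])
for q in(.7,1.,1.3,1.6,1.7): print(q);rel(hold(q,-1),eo[2])
s=Cam("scene");s.crop(210,130,310,260,6,"s24",)
```

```text
[ 0.46891006 -0.09954164  0.22499714] [-0.87822609 -0.89488116  0.10909885]
0.7
shift [-0.3  -0.14  0.14] turn [ 0.2  -0.08 -0.11]
1.0
shift [-0.05 -0.04  0.14] turn [ 0.2  -0.08 -0.11]
1.3
shift [0.17 0.15 0.14] turn [ 0.2  -0.08 -0.11]
1.6
shift [0.3  0.42 0.15] turn [ 0.2  -0.08 -0.11]
1.7
shift [0.32 0.46 0.15] turn [ 0.2  -0.08 -0.11]
```

View pics/s24.png

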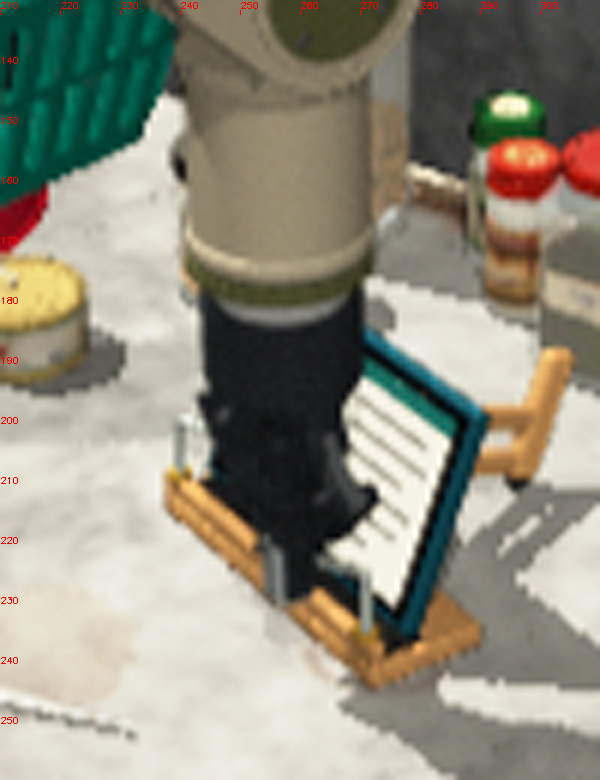

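servo_tool([
  [[0.08,0.07,0.05,0.1,0,0],[0.09,0.09,0.05,0.1,0,0],[0.07,0.12,0.02,0,0,0],[0.06,0.12,0,0,0,0],[0.02,0.1,0,0,0,0]],
])

```text
clock: 21.65
position: [0.5006, -0.0907, 0.2181]
ee_rot: [0.81, 0.587, 0.002, -0.003]
ft_force: [-1.4, -0.3, 0.8]
grip_width: -0.0
```

Run:
```python
from h import *
o=st();print(o["position"],o["ft_force"])
for q in(1.6,1.7,1.8): print(q);rel(hold(q,-1),eo[2])
```

```text
[ 0.5005913  -0.09068629  0.21811037] [-1.42696918 -0.34389054  0.8452178 ]
1.6
shift [-0.07 -0.13  0.  ] turn [-0.03 -0.07 -0.1 ]
1.7
shift [-0.04 -0.08  0.  ] turn [-0.03 -0.07 -0.1 ]
1.8
shift [-0.02 -0.03  0.  ] turn [-0.03 -0.07 -0.1 ]
```

Same end condition as the left side. I'll back off, lift well clear, and check.

servo_tool([
  [[0,-0.4,0,0,0,0],[0,-0.6,0,0,0,0],[0,-0.3,-0.6,0,0,0],[0,0,-0.9,0,0,0],[0,0,-0.9,0,0,0],[0,0,-0.9,0,0,0],[0.7,0,-0.4,0,0,0],[0.9,0,0,0,0,0],[0.9,0,0,0,0,0],[0.9,0,0,0,0,0],[0.9,0,0,0,0,0],[0.9,0,0,0,0,0]],
])

```text
clock: 22.85
position: [0.5255, 0.1766, 0.4176]
ee_rot: [0.814, 0.58, 0.008, -0.002]
ft_force: [-0.2, -1.1, 0.7]
grip_width: 0.0
```

servo_tool([
  [[0.9,0,0,0,0,0],[0.9,0,0,0,0,0],[0.8,0,0,0,0,0],[0,0,0,0,0,0]],
])

```text
clock: 23.25
position: [0.5696, 0.3127, 0.4178]
ee_rot: [0.812, 0.584, 0.008, -0.004]
ft_force: [-0.5, -0.2, -0.1]
grip_width: -0.001
```

Run:
```python
from h import *
o=st();print(o["position"],o["clock"])
s=Cam("scene");s.crop(210,130,310,260,6,"s25");t=Cam("top");t.crop(215,130,345,260,6,"t25");cv2.imwrite("pics/t25f.png",t.img)
```

```text
[0.56958346 0.31267941 0.41778502] 23.25
```

View pics/s25.png

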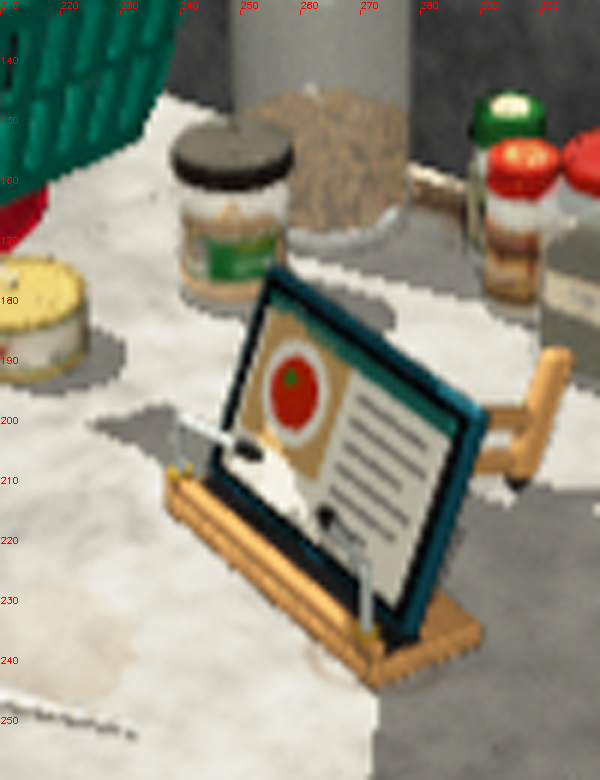

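View pics/t25.png

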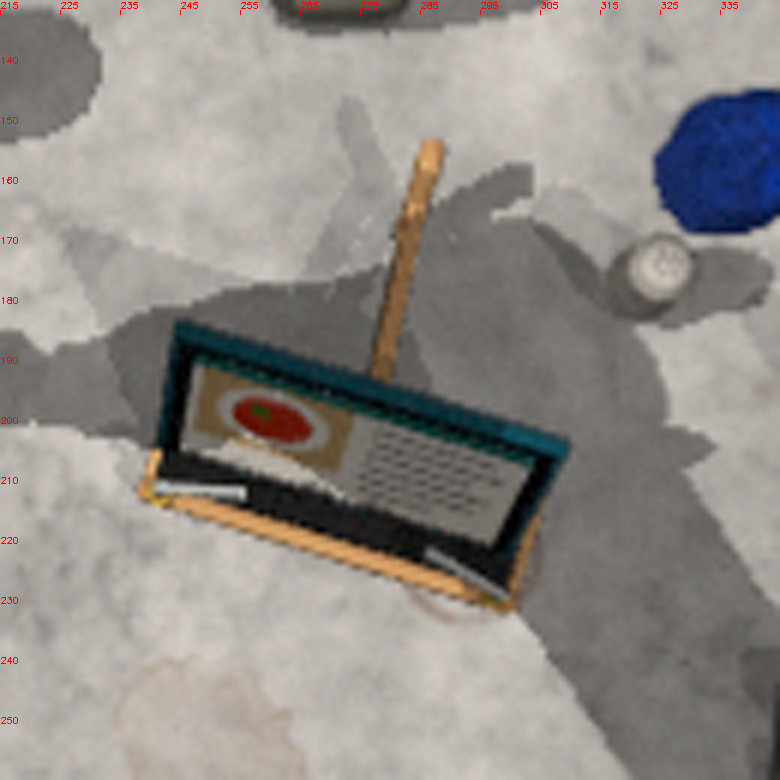

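View pics/t25f.png

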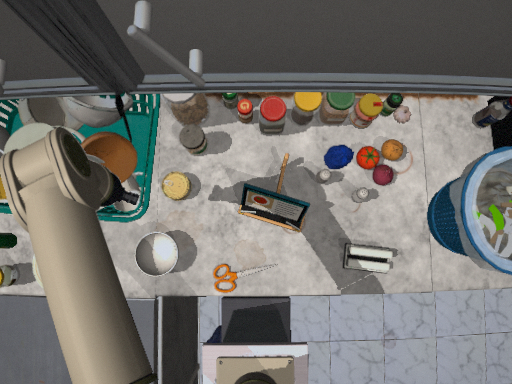

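servo_tool([
  [[-0.5,0,0,0,0,0],[-0.8,-0.5,0,0,0,0],[-0.6,-0.5,0,0,0,0],[0,-0.4,0,0,0,0],[0,0,0,0,0,0],[0,0,0,0,0,0]],
])

```text
clock: 23.95
position: [0.4716, 0.229, 0.4166]
ee_rot: [0.817, 0.577, 0.009, -0.003]
ft_force: [0.1, 0.1, -0.5]
grip_width: 0.0
```

Run:
```python
from h import *
o=st();print(o["position"],o["ft_force"],abs(o["joint_velocities"]).max(),o["clock"])
t=Cam("top");s=Cam("scene")
a=t.plane(244.6,184,.1345);b=t.plane(309.5,204.8,.1345)
m=(a+b)/2;print(np.linalg.norm(a-b),"tab in easel",(m-E0)@ex,(m-E0)@ey,"expected x ~.021; y 0; yaw diff",np.arctan2((a-b)@ex,(a-b)@ey))
p=[EW((-.05,.088,.066)),EW((-.05,-.088,.066))]
for side,u in((1,(251.2,205.2)),(-1,(264.2,216))):
    q=s.plane(*u,.066)-EW((-.05,side*.088,.066));print("holder",side,np.arctan2(-side*(q@ey),-(q@ex)),np.linalg.norm(q))
pt=t.plane(286.5,155,.08)-E0;print("leg end in easel",pt@ex,pt@ey)
cv2.imwrite("pics/s26.png",s.img)
```

```text
[0.47159909 0.22897919 0.41658416] [ 0.12311001  0.11955236 -0.51093745] 0.024435445360720252 23.95
0.18658616565856206 tab in easel 0.017986949769220165 0.0019008278002398634 expected x ~.021; y 0; yaw diff 0.011856553928508594
holder 1 1.7901334011944068 0.05274642895327568
holder -1 1.7813982397504409 0.05237737042530922
leg end in easel 0.14597032312921207 0.007934424872904099
```

View pics/s26.png

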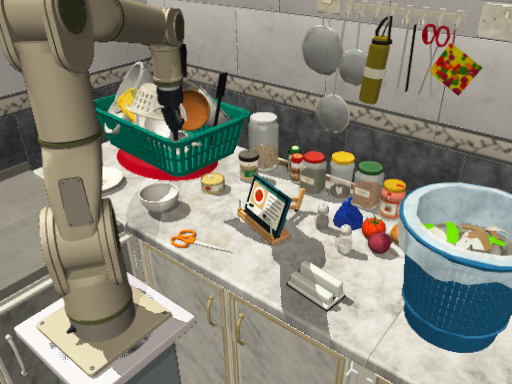

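```bash
python3 -c "
from h import *
print(abs(st()['joint_velocities']).max(), order.hand_in())"
```

```text
the job is handed in; nothing more can be done
0.021372659095490118 None
```

The recipe tablet is set up on the easel, and the job was handed in at about 24 s of the 69 s allowed. No verdict is reported. I swung the leg out to its stop, set the tablet on the ledge so it leans on the backrest, and swung both page holders in across its front.

These are my last checks, all from camera measurements:
- **Leg:** its end was 146 mm behind and 8 mm to the side of the easel origin, which matches the 1.5 rad stop.
- **Tablet:** its top edge was 2 mm off the middle and 0.01 rad off parallel to the ledge. It leans flat on the backrest with the screen to the front.
- **Holders:** both were at about 1.7–1.8 rad, past the 1.4 rad needed.
- **Easel:** it turned about 0.08 rad and shifted about 3 mm when the leg reached its stop.
- **Other things and the arm:** the other things on the worktop looked unmoved. The arm was at rest, clear of everything, with near-zero tool force.

No check failed. The one disagreement was between ways of measuring: the tablet's width came out at 187 mm instead of 190 mm, and the holder tips at 52–53 mm out instead of the roughly 58 mm I expected. I put that down to picking out pixels by eye.

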